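# Book a varnish jar in at the scanner and clear the mixing cup

## Task

The empty mixing cup is standing in the way on the scanner's round stand: nest it upright inside the matching cup on the bench, pushed right down. Then stand the glass jar on the middle of the round stand, upright, turned so that its paper label squarely faces the scanner's window. The jar is glass, so keep it upright and set it down without dropping it, and do not knock the other things about.

Things in the scene. Friction and masses are not known exactly. Their poses are not given: they have to be found in the camera images.
- scanner: Fixed code scanner. On a dark foot plate (205 x 100, 4 mm thick): a round aluminium stand 86 mm across, top 8 mm above the bench, and a black reader block (58 deep, 84 wide, top 102 mm above the bench), its front 88 mm from the stand's axis. Origin: on the bench under the stand's centre; +x points from the stand to the reader block, z up.
- stand_top (a point): Centre of the round stand's top face, 8 mm above the bench; axes as the scanner's.
- scanner_window (a point): Centre of the scanner's grey-framed glass window, on the reader block's face towards the stand, 88 mm from the stand's axis, 58 mm above the bench.
- jar: Loose amber glass jar, dark steel lid: plain cylinder 60 mm across, 96 mm tall, 0.3 kg. White paper label with black bars on a quarter of its side; a 12 mm wide white strip runs from the label's middle up over the lid's edge and 22 mm inwards on the lid's top (seen from above). Origin: centre of underside; +x points out through the label's middle, z up.
- jar_label (a point): Middle of the jar's label, on its side, 30 mm from the jar's axis, 40 mm above its underside.
- stand_cup: Loose steel mixing cup that starts upright on the round stand. Tapered: foot 36 mm across, 64 mm across from 50 mm up to the rim at 62 mm (straight band), wall 2 mm, solid bottom 20 mm thick. Fully nested it sits 20 mm above the other cup's underside, its rim 20 mm above the other's, with 2 to 3 mm play. Origin: centre of underside, z up.
- bench_cup: The matching steel mixing cup (same shape and size as stand_cup), loose, upright and empty on the bench. Origin: centre of the underside, z up.
- wax_tin: Bystander: round plain metal tin, 74 mm across, 52 mm tall, no label. Origin: centre of the underside.
- plane: Bystander: small wooden hand plane, 110 x 38 mm, about 45 mm tall, long along its x. Origin: centre of the underside.
- chisel: Bystander: chisel lying along its x, 230 mm long, about 24 mm tall. Origin: about its middle, on the bench.
- glue: Bystander: white plastic glue bottle, 60 mm across, 160 mm tall. Origin: centre of the underside.
- offcut: Bystander: flat wood offcut, 120 x 50 x 22 mm. Origin: centre of the underside.
Not all that is in view belongs to the job. Leave any yellow look-alike of the stand_cup alone.

How it is judged:
By the outcome, as a careful person would: the job done as asked, in the order asked, and still so for the second after the job is handed in, with the robot touching nothing.
It also fails if it takes over 61 s, if anything falls off the work surface, if the arm or the gripper's body presses on something with over 40 N, if the wrist force passes 120 N, or if a joint passes its speed limit or range.

## Robot

A 6-joint arm with a two-finger parallel gripper is mounted at the origin on the work surface. World frame = base frame: x ahead of the robot, y to its left, z up, the work surface at z = 0. Lengths are in m, angles in rad, forces in N, time in s.
With the tool pointing down it reaches from about 0.375 to 0.975 m from the base axis. Payload 3.8 kg.
Tool frame: the origin (TCP) lies at the very end of the fingers, on their centre line; the grasp point (between the pads) lies 19 mm behind it; z points along the fingers, y is the line along which they close (so a half turn about z gives the same grasp; the last joint's range is limited). The gripper opens to 85 mm and grips with 20 to 120 N. Pads are 22 mm wide; open, the fingers measure 114 mm over their backs; the gripper's body (76 mm by 85 mm) begins 54 mm behind the grasp point. The pads swing forward as they close: fully open they stand 13 mm farther back than shut.
Start: joints at [1.228, 0.264, 1.604, -0, 1.274, -0.037], TCP at [0.203, 0.644, 0.231] pointing down, gripper open.
Joint ranges: [-2.63, 2.63], [-0.94, 2.18], [0.31, 2.57], [-1.31, 4.45], [0, 2.66], [-2.55, 2.55]. Speed limits (rad/s): [2.57, 2.57, 3.14, 3.14, 3.14, 3.14].

## Interface

Orientations are given as a rotation vector (axis times angle).
In Python, from workcell import bot, vision gives the robot as it stands. The module is installed in compiled form; this text tells all that it offers.
- The arm moves only by the tool play_rows, never from a script. Its argument "moves" is a list that holds one entry, the list of rows, each a list of 7 numbers: the turn, a rotation vector about the tool's x, y, z as a fraction of full scale, then the shift along the tool's x, y, z as a fraction of full scale, then the finger opening in mm, from 0 to 85.4. In form: [[[ax, ay, az, x, y, z, jaw], ...]]. A call has 1 to 5 rows; each row shifts and turns the commanded pose from where the row before left it, along the tool's axes as they then stand; what a row does not reach is not made up. Full scale, the value 1, is 0.1 m for a shift and 0.5 rad for a turn. A row lasts 1/12 s, in which the tool goes at most 41.7 mm and 7.16 degrees, less where a joint would pass 70% of its speed; a pose out of reach is approached as far as the arm can. A call with a number of a shift or a turn outside -1 to 1 is refused whole. A call with a gripper value outside its range is refused whole. The fingers move at their own pace and stop on an object; "newtons" is the grip in N (left out, the last holds). Time passes only in rows, so rows that do not move let the fingers close. It gives the time, the measured TCP pose, the force, the opening and the grip force at its end, in the units of the state.
- bot.read_state(): the state, without advancing time (a new reading comes with each control period).
- vision.read_camera(name): name is "scene" or "top" or "wrist"; returns a dict with "image" (384x512x3 uint8, red, green, blue), "depth" (384x512 float32, m along the optical axis (not along the pixel's ray), 0 where there is no reading), "K" (3x3 intrinsics, pixels), "R" (3x3) and "t" (3): a world point X has camera coordinates R X + t. Camera axes: x right, y down, z forward; pixel columns grow to the right and rows downward; lengths in m; the calibration is good to about 2 mm. The wrist camera is an equidistant fisheye: a pixel r from the principal point sees the ray r / f radians off the axis. A picture is of the moment at which its call begins.
- bot.finish_job(): hands the job in; it is judged then, once.
The state is a dict: "time": time; "q": joint angles; "joint_vel": joint speeds; "joint_torque": joint torques, N m; "tool_pos": TCP position; "tcp_rot": TCP orientation; "wrist_force": force on the tool from outside, world axes, zero at the start; "torque": the same for the moment, N m; "width": opening from 0.0 (shut) to 1.0 (fully open); "grip_force": force on a finger pad.
Only numpy, scipy, OpenCV 4.12 (cv2) and the standard library are available. Lean on these libraries where they do the work, as an engineer would, in place of code of your own. Each camera call takes 0.05 s, during which the arm holds its last target. There are 200 camera calls.

## Working session

There is one attempt and no reset: what is moved stays moved. The work goes in short steps, Python scripts to look and compute and a tool call to move; the robot and the scene stay as the last step left them, time stands still between calls to the robot, and variables do not carry over. Pictures are saved under pics/ and viewed, at most 10 in all, crops included, and the job is handed in when it is done.

Besides the shell and the picture viewer there is one more tool, called as a command line: name --argument value ..., lists and objects as JSON in quotes. play_rows: Moves the arm, as the interface text tells. Its arguments: {"type":"object","properties":{"moves":{"type":"array","items":{"type":"array","items":{"type":"array","items":{"type":"number"}}}},"newtons":{"type":"number"}},"required":["moves"]}

```bash
mkdir -p pics
cat > h.py <<'E'
import numpy as np, cv2
from workcell import bot, vision
def snap(n):
    c=vision.read_camera(n); np.savez(f'{n}.npz',**c); return c
def cloud(c):
    K,R,t,d=c['K'],c['R'],c['t'],c['depth']
    v,u=np.mgrid[:d.shape[0],:d.shape[1]]
    p=np.stack([(u-K[0,2])/K[0,0]*d,(v-K[1,2])/K[1,1]*d,d],-1)
    return (p-t)@R
def save(c,f): cv2.imwrite('pics/'+f,cv2.cvtColor(c['image'],cv2.COLOR_RGB2BGR))
E
python3 - <<'E'
from h import *
s=bot.read_state(); print(s)
for n in('top','scene'):
    c=snap(n); save(c,n+'1.png'); print(n,c['K'],c['R'],c['t'])
a=cv2.imread('pics/top1.png');b=cv2.imread('pics/scene1.png')
E
```

```text
{'time': 0.0, 'q': array([ 1.22809997e+00,  2.64747558e-01,  1.60541699e+00, -1.09718905e-05,
        1.27365699e+00, -3.68946506e-02]), 'joint_vel': array([-0.0006669 ,  0.00152217, -0.00160927,  0.00066915, -0.00072098,
       -0.00010923]), 'joint_torque': array([-4.20024589e-04, -5.15129614e+01, -3.67304599e+01,  2.48297221e-05,
        1.31697144e-02,  1.87169491e-05]), 'tool_pos': array([0.2029676 , 0.64298772, 0.22994256]), 'tcp_rot': array([-0.47841495, -3.10453451,  0.0034409 ]), 'wrist_force': array([ 0.13904462, -0.2665657 , -0.53650497]), 'torque': array([ 0.00309321,  0.00823961, -0.01461309]), 'grip_force': 0.0, 'width': 0.9994609849581554}
top [[377.17981982   0.         259.24298579]
 [  0.         377.17981982 191.546313  ]
 [  0.           0.           1.        ]] [[ 0.0247935  -0.99955372  0.01666293]
 [-0.99660258 -0.02602295 -0.0781415 ]
 [ 0.07854025 -0.01466892 -0.99680302]] [-0.00200644  0.5676978   0.92130502]
scene [[387.12545737   0.         251.75658198]
 [  0.         387.12545737 195.51348351]
 [  0.           0.           1.        ]] [[ 0.44066832  0.89754844  0.0147725 ]
 [ 0.72572618 -0.34652686 -0.59434051]
 [-0.52833033  0.27262783 -0.80407781]] [-0.27835612 -0.3633998   1.30785505]
```

View pics/top1.png

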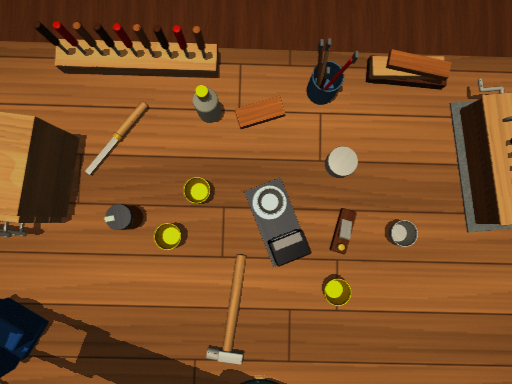

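View pics/scene1.png

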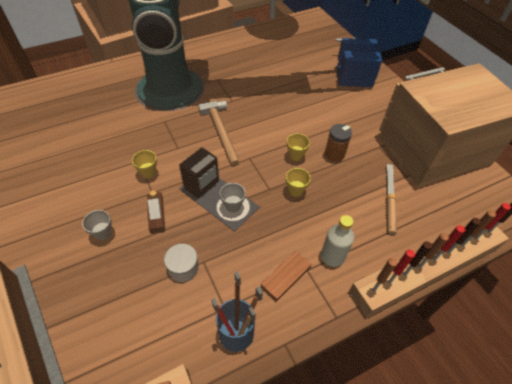

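Top view: the stand cup is steel at (269,201) on the ring, the bench cup is steel at (403,233), and the jar is at (120,217) with its strip pointing left. The block is at (288,247). Possible confusions: yellow cups at (199,190), (169,236) and (337,291), and the tin at (343,161) against the bench cup. By description I choose the steel cup at (403,233) as the bench cup and the amber jar at (120,217).

```bash
cat > m.py <<'E'
from h import *
from scipy.optimize import least_squares
def circ(p,r=None):
    f=(lambda x:np.hypot(p[:,0]-x[0],p[:,1]-x[1])-(x[2] if r is None else r))
    x0=list((p.min(0)[:2]+p.max(0)[:2])/2)+([0.03] if r is None else [])
    s=least_squares(f,x0,loss='soft_l1',f_scale=.001); return s.x,np.abs(s.fun).mean()
def win(P,u,v,h): return P[v-h:v+h,u-h:u+h].reshape(-1,3)
E
python3 - <<'E'
from m import *
c=dict(np.load('top.npz'));P=cloud(c);im=c['image'].astype(int)
for n,u,v,h,z0,z1 in [('standcup',269,201,22,.062,.08),('benchcup',403,233,22,.055,.07),('jar',120,217,22,.088,.105),('tin',343,161,20,.045,.06),('y1',199,190,20,.055,.07),('y2',169,236,20,.055,.07),('y3',337,291,20,.055,.07)]:
    w=win(P,u,v,h); w=w[(w[:,2]>z0)&(w[:,2]<z1)]
    print(n,len(w),'z',np.median(w[:,2]).round(4),'bbox',((w.min(0)+w.max(0))/2).round(4)[:2],(w.max(0)-w.min(0)).round(4)[:2],'fit',circ(w))
# stand disc, block
w=win(P,269,201,30); m=(w[:,2]>.0065)&(w[:,2]<.012); print('disc',m.sum(),w[m].mean(0))
w=win(P,288,245,36); t=w[(w[:,2]>.094)&(w[:,2]<.11)]
r=cv2.minAreaRect(t[:,:2].astype(np.float32)*1000);print('block top',r,np.median(t[:,2]),len(t))
w=win(P,275,220,55);t=w[(w[:,2]>.0015)&(w[:,2]<.012)];print('plate',len(t))
# label strip
u,v=120,217; sl=(slice(v-22,v+22),slice(u-22,u+22)); pp=P[sl].reshape(-1,3); ii=im[sl].reshape(-1,3)
m=(pp[:,2]>.088)&(pp[:,2]<.105)&(ii.min(1)>130); print('strip',m.sum(),pp[m].mean(0),pp[m].min(0),pp[m].max(0))
# heights of others
for n,u,v in [('glue',205,100),('hammer',240,280),('plane',343,230)]: print(n,win(P,u,v,18)[:,2].max())
img=cv2.imread('pics/top1.png')
A=[cv2.resize(img[y-30:y+30,x-30:x+30],(260,260),interpolation=cv2.INTER_CUBIC) for x,y in [(120,217),(269,201),(403,233)]]
B=cv2.resize(img[140:260,90:180][:, :],(260,300))
cv2.imwrite('pics/crop.png',np.hstack(A))
E
```

```text
standcup 75 z 0.0689 bbox [ 0.5423 -0.013 ] [0.0619 0.0619] fit (array([ 0.54275831, -0.01348305,  0.03061263]), np.float64(0.0005498891381794335))
benchcup 118 z 0.0605 bbox [ 0.4742 -0.3364] [0.0621 0.0635] fit (array([ 0.47424584, -0.33610279,  0.03075172]), np.float64(0.0006375481931923866))
jar 550 z 0.095 bbox [0.4965 0.3354] [0.0573 0.0623] fit (array([0.49634941, 0.33337569, 0.02133405]), np.float64(0.005880520590983789))
tin 705 z 0.0513 bbox [ 0.647  -0.1893] [0.0725 0.0722] fit (array([ 0.64641802, -0.18928989,  0.02610921]), np.float64(0.0071872104821816656))
y1 86 z 0.0606 bbox [0.5646 0.1626] [0.0628 0.062 ] fit (array([0.56489842, 0.16287094, 0.03067968]), np.float64(0.0005989835329457223))
y2 95 z 0.06 bbox [0.4534 0.2279] [0.0615 0.0631] fit (array([0.45332315, 0.22769523, 0.03080263]), np.float64(0.0005910011685708447))
y3 108 z 0.0605 bbox [ 0.3327 -0.1773] [0.0624 0.0638] fit (array([ 0.33264591, -0.17718941,  0.03069175]), np.float64(0.0006015726167000495))
disc 233 [ 0.53581768 -0.01263198  0.00805768]
block top ((435.1933898925781, -59.31563949584961), (58.039817810058594, 83.77180480957031), 23.03564453125) 0.10152119651863149 942
plate 2327
strip 43 [0.49187104 0.35432172 0.09577002] [0.48537774 0.34499857 0.09247618] [0.49717475 0.36316989 0.09834212]
glue 0.9627538149263067
hammer 0.9627538149263067
plane 0.9627538149263067
```

View pics/crop.png

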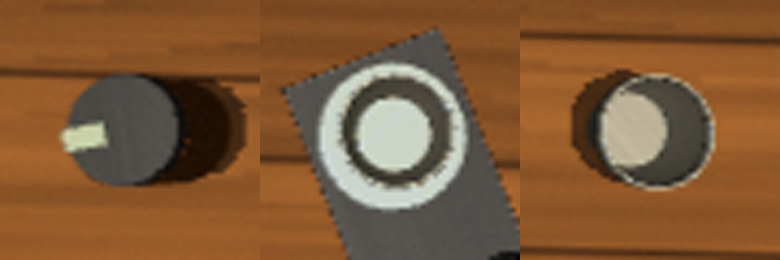

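The crop shows the amber jar's dark lid with its strip pointing left, the steel cup on the ring, and the open steel bench cup. The block fit puts the stand at (0.543,-0.0135), which matches the cup, and the scanner's yaw is -157°. Next I check the obstacles (box, blue thing) and refine the jar.

```bash
cat >> m.py <<'E'
from scipy.spatial.transform import Rotation as Ro
def plan(tgt,yaw=None):
    """tool-frame shift [mm] and az turn [deg] to reach world tgt, y-axis yaw [deg], tool straight down"""
    s=bot.read_state(); R=Ro.from_rotvec(s['tcp_rot']); M=R.as_matrix()
    d=M.T@(np.array(tgt)-s['tool_pos'])*1000
    y=np.degrees(np.arctan2(M[1,1],M[0,1])); out=dict(t=round(s['time'],2),pos=s['tool_pos'].round(4),yawy=round(y,1),shift_mm=d.round(1),tiltz=M[:,2].round(3),q=s['q'].round(2),F=s['wrist_force'].round(1),g=round(s['grip_force'],1),w=round(s['width']*85.4,1))
    if yaw is not None:
        a=-(yaw-y); a=(a+90)%180-90; out['turn_deg']=round(a,1)
    return out
E
python3 - <<'E'
from m import *
from scipy.optimize import minimize
for n in('top','scene'):
    c=dict(np.load(n+'.npz'));P=cloud(c).reshape(-1,3)[c['depth'].ravel()>0]
    for nm,(x0,x1,y0,y1) in dict(blue=(0,.35,.3,.8),box=(.35,.9,.39,.9)).items():
        w=P[(P[:,0]>x0)&(P[:,0]<x1)&(P[:,1]>y0)&(P[:,1]<y1)&(P[:,2]>.03)&(P[:,2]<.7)]
        if len(w): print(n,nm,len(w),w.min(0).round(3),w.max(0).round(3))
        b=w[(w[:,2]>.12)] if len(w) else w
        if len(b): print('   >0.12',b.min(0).round(3),b.max(0).round(3))
c=dict(np.load('top.npz'));P=cloud(c);im=c['image'].astype(int)
u,v=120,217; sl=(slice(v-22,v+22),slice(u-22,u+22)); pp=P[sl].reshape(-1,3); ii=im[sl].reshape(-1,3)
m=(pp[:,2]>.092)&(pp[:,2]<.1); q=pp[m]
e=cv2.minEnclosingCircle((q[:,:2]*1000).astype(np.float32));print('jar enc',e, q.mean(0))
m&=ii.min(1)>130; d=pp[m].mean(0)[:2]*1000-np.array(e[0]); print('strip',d,np.hypot(*d),np.degrees(np.arctan2(d[1],d[0])))
c2=dict(np.load('scene.npz'));P2=cloud(c2);w=win(P2,340,132,22);w=w[(w[:,2]>.091)&(w[:,2]<.102)];print('scene lid',len(w),cv2.minEnclosingCircle((w[:,:2]*1000).astype(np.float32)),w.mean(0))
w=win(P2,231,190,22);w=w[(w[:,2]>.065)&(w[:,2]<.075)];print('scene standcup',circ(w))
w=win(P2,97,219,22);w=w[(w[:,2]>.056)&(w[:,2]<.068)];print('scene benchcup',circ(w))
print(plan([.496,.335,.24],0))
E
```

```text
top blue 1862 [0.133 0.52  0.03 ] [0.294 0.621 0.113]
top box 8693 [0.446 0.39  0.03 ] [0.9   0.63  0.203]
   >0.12 [0.48  0.404 0.12 ] [0.9   0.55  0.203]
scene blue 1704 [0.071 0.521 0.03 ] [0.297 0.695 0.265]
   >0.12 [0.18  0.586 0.243] [0.229 0.695 0.265]
scene box 11371 [0.446 0.391 0.03 ] [0.9   0.759 0.205]
   >0.12 [0.446 0.405 0.12 ] [0.9   0.759 0.205]
jar enc ((495.9385681152344, 335.3360900878906), 31.197803497314453) [0.49617365 0.33397016 0.09517261]
strip [-4.06752832 18.98562941] 19.41645979090666 102.0923886438275
scene lid 288 ((496.57965087890625, 337.0389404296875), 31.946002960205078) [0.49795823 0.33403438 0.09654356]
scene standcup (array([ 0.54181338, -0.01251253,  0.0310986 ]), np.float64(0.009627118054239903))
scene benchcup (array([ 0.47398031, -0.33491457,  0.0306415 ]), np.float64(0.0008076272584028689))
{'t': 0.1, 'pos': array([0.203 , 0.643 , 0.2301]), 'yawy': np.float64(72.5), 'shift_mm': array([-372.2, -205.5,   -9.5]), 'tiltz': array([-0.001, -0.002, -1.   ]), 'q': array([ 1.23,  0.26,  1.61,  0.  ,  1.27, -0.04]), 'F': array([ 0.6,  0.5, -0. ]), 'g': 0.0, 'w': 85.5, 'turn_deg': np.float64(72.5)}
```

The jar is at (0.4965,0.3345) with its label at yaw 102°, and the box wall at y≈0.405 is clear of an x-closing grasp. Moving to above the stand cup.

play_rows --moves '[[[0, 0, 0, -0.29, -0.29, 0, 85], [0, 0, 0, -0.29, -0.29, 0, 85], [0, 0, 0, -0.29, -0.29, 0, 85], [0, 0, 0, -0.29, -0.29, 0, 85], [0, 0, 0, -0.29, -0.29, 0, 85]]]'

```text
time: 0.52
tool_pos: [0.298, 0.4598, 0.2306]
tcp_rot: [-0.477, -3.105, 0.002]
wrist_force: [0.3, -0.1, -0.5]
width: 0.995
grip_force: 0.0
```

play_rows --moves '[[[0, 0, 0, -0.29, -0.29, 0, 85], [0, 0, 0, -0.29, -0.29, 0, 85], [0, 0, 0, -0.29, -0.29, 0, 85], [0, 0, 0, -0.29, -0.29, 0, 85], [0, 0, 0, -0.29, -0.29, 0, 85]]]'

```text
time: 0.93
tool_pos: [0.3926, 0.2778, 0.231]
tcp_rot: [-0.478, -3.105, 0.0]
wrist_force: [0.6, 0.0, -0.5]
width: 0.994
grip_force: 0.0
```

play_rows --moves '[[[0, 0, 0, -0.29, -0.29, 0, 85], [0, 0, 0, -0.29, -0.29, 0, 85], [0, 0, 0, -0.29, -0.29, 0, 85], [0, 0, 0, -0.29, -0.29, 0, 85], [0, 0, 0, -0.29, -0.29, 0, 85]]]'

```text
time: 1.35
tool_pos: [0.4872, 0.0959, 0.2311]
tcp_rot: [-0.479, -3.105, -0.0]
wrist_force: [1.4, 0.6, -0.4]
width: 0.997
grip_force: 0.0
```

play_rows --moves '[[[0, 0, 0, -0.29, -0.29, 0, 85], [0, 0, 0, -0.29, -0.29, 0, 85], [0, 0, 0, -0.29, -0.29, 0, 85], [0, 0, 0, 0, 0, 0, 85]]]'

```text
time: 1.68
tool_pos: [0.5463, -0.0174, 0.231]
tcp_rot: [0.486, 3.102, -0.005]
wrist_force: [-0.2, 0.4, 0.1]
width: 0.998
grip_force: 0.0
```

```bash
python3 -c "
from m import *
print(plan([.5428,-.0135,.056],72.5))
c=snap('wrist');save(c,'w1.png');print(c['K'])"
```

```text
{'t': 1.68, 'pos': array([ 0.5463, -0.0174,  0.231 ]), 'yawy': np.float64(72.2), 'shift_mm': array([  4.9,   3.2, 174.9]), 'tiltz': array([ 0.001, -0.003, -1.   ]), 'q': array([-0.08,  0.02,  1.88, -0.  ,  1.24, -1.33]), 'F': array([-0.2,  0.4,  0.1]), 'g': 0.0, 'w': 85.2, 'turn_deg': np.float64(-0.3)}
[[297.31863964   0.         255.90145998]
 [  0.         297.31863964 190.01845529]
 [  0.           0.           1.        ]]
```

play_rows --moves '[[[0, 0, 0, 0.05, 0.03, 0.3, 85], [0, 0, 0, 0, 0, 0.4, 85], [0, 0, 0, 0, 0, 0.4, 85], [0, 0, 0, 0, 0, 0.3, 85], [0, 0, 0, 0, 0, 0.2, 85]]]'

```text
time: 2.15
tool_pos: [0.5362, -0.0054, 0.0671]
tcp_rot: [-0.476, -3.099, 0.0]
wrist_force: [-0.2, -0.6, 0.1]
width: 0.991
grip_force: 0.0
```

play_rows --moves '[[[0, 0, 0, 0, 0, 0.18, 85], [0, 0, 0, 0, 0, 0, 85]]]'

```text
time: 2.32
tool_pos: [0.5352, -0.0054, 0.0486]
tcp_rot: [-0.475, -3.096, 0.001]
wrist_force: [-1.0, -0.7, 0.1]
width: 0.995
grip_force: 0.0
```

play_rows --newtons 35 --moves '[[[0, 0, 0, 0, 0, 0, 55], [0, 0, 0, 0, 0, 0, 55], [0, 0, 0, 0, 0, 0, 55], [0, 0, 0, 0, 0, 0, 55], [0, 0, 0, 0, 0, 0, 55]]]'

```text
time: 2.73
tool_pos: [0.5413, -0.0067, 0.0549]
tcp_rot: [0.478, 3.102, 0.001]
wrist_force: [-0.1, 1.3, 2.2]
width: 0.725
grip_force: 38.3
```

```bash
python3 -c "
from m import *
print(plan([.5428,-.0135,.052],72.5))"
```

```text
{'t': 2.73, 'pos': array([ 0.5413, -0.0067,  0.0549]), 'yawy': np.float64(72.5), 'shift_mm': array([-3.5, -6. ,  2.9]), 'tiltz': array([ 0.003,  0.   , -1.   ]), 'q': array([-0.06,  0.19,  2.05,  0.  ,  0.9 , -1.32]), 'F': array([-0.1,  1.3,  2.2]), 'g': 38.3, 'w': 62.0, 'turn_deg': np.float64(-0.0)}
```

play_rows --moves '[[[0, 0, 0, 0, 0, -0.1, 55], [0, 0, 0, 0, 0, -0.3, 55], [0, 0, 0, 0, 0, -0.4, 55], [0, 0, 0, 0, 0, -0.4, 55], [0, 0, 0, 0, 0, -0.2, 55]]]'

```text
time: 3.15
tool_pos: [0.5423, -0.0071, 0.1995]
tcp_rot: [0.478, 3.098, 0.001]
wrist_force: [1.6, -0.5, -0.7]
width: 0.727
grip_force: 38.9
```

play_rows --moves '[[[0, 0, 0, 0, 0, 0, 55], [0, 0, 0, 0, 0, 0, 55], [0, 0, 0, 0, 0, 0, 55]]]'

```text
time: 3.4
tool_pos: [0.539, -0.0069, 0.1925]
tcp_rot: [-0.478, -3.103, 0.0]
wrist_force: [-0.9, -0.2, -2.7]
width: 0.726
grip_force: 38.9
```

```bash
python3 -c "
from m import *
print(plan([.4742,-.336,.2],72.5))
c=snap('wrist');save(c,'w2.png')
c=snap('scene');P=cloud(c)
cv2.imwrite('pics/s2.png',cv2.resize(cv2.imread('pics/w2.png'),(512,384)))
print(c['image'].shape)"
```

```text
{'t': 3.4, 'pos': array([ 0.539 , -0.0069,  0.1925]), 'yawy': np.float64(72.5), 'shift_mm': array([ -37.4, -333.3,   -7.4]), 'tiltz': array([-0.002,  0.   , -1.   ]), 'q': array([-0.06,  0.04,  1.94, -0.  ,  1.17, -1.32]), 'F': array([-0.9, -0.2, -2.7]), 'g': 38.9, 'w': 62.0, 'turn_deg': np.float64(-0.0)}
(384, 512, 3)
```

View pics/s2.png

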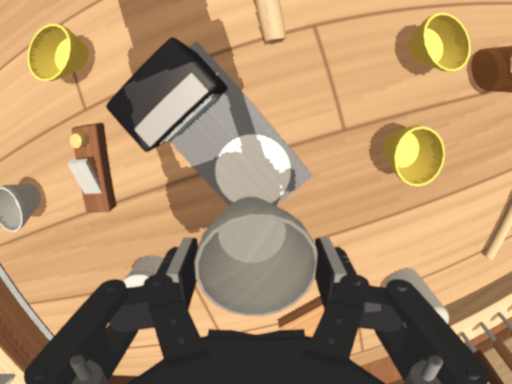

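The wrist view shows the steel cup held upright between the pads at (257,255), with the stand now empty at (252,170). I measure the held cup's rim and foot in the tool frame.

```bash
cat >> m.py <<'E'
def fish(c):
    K,R,t,d=c['K'],c['R'],c['t'],c['depth']; v,u=np.mgrid[:d.shape[0],:d.shape[1]]
    x,y=(u-K[0,2])/K[0,0],(v-K[1,2])/K[1,1]; r=np.hypot(x,y)+1e-9; k=np.tan(np.minimum(r,1.5))/r*d
    return (np.stack([x*k,y*k,d],-1)-t)@R
E
python3 - <<'E'
from m import *
c=dict(np.load('wrist.npz'));P=fish(c);s=bot.read_state();M=Ro.from_rotvec(s['tcp_rot']).as_matrix();T=s['tool_pos']
w=P[190:320,190:325].reshape(-1,3); w=w[(w[:,2]>.1)&(w[:,2]<.25)]; L=(w-T)@M*1000
L=L[np.hypot(L[:,0],L[:,1])<45]
h=np.histogram(L[:,2],bins=np.arange(-40,50,4)); print([(int(b),int(n)) for n,b in zip(*h)])
zt=np.percentile(L[:,2],1); r=L[L[:,2]<zt+3]; print('rim z',zt,len(r),circ(r/1000,.031), circ(r/1000))
b=w[(L[:,0]**2>-1)] if 0 else None
# known check: yellow cup y1 rim in wrist view
w=P[120:190,380:450].reshape(-1,3); w=w[(w[:,2]>.056)&(w[:,2]<.066)]; print('y1 ref (.5648,.1628)',len(w),circ(w,.031))
w=P[12:75,405:475].reshape(-1,3); w=w[(w[:,2]>.056)&(w[:,2]<.066)]; print('y2 ref (.4533,.2278)',len(w),circ(w,.031))
w=P[180:232,0:40].reshape(-1,3); w=w[(w[:,2]>.056)&(w[:,2]<.066)]; print('bench ref (.4742,-.336)',len(w),circ(w,.031))
E
```

```text
[(-40, 41), (-36, 84), (-32, 126), (-28, 164), (-24, 192), (-20, 1190), (-16, 1311), (-12, 955), (-8, 840), (-4, 852), (0, 778), (4, 685), (8, 663), (12, 593), (16, 548), (20, 1041), (24, 1907), (28, 17), (32, 20), (36, 11), (40, 17), (44, 0)]
rim z -32.34540830694642 212 (array([-0.0032192 ,  0.00075634]), np.float64(0.0004076381820763096)) (array([-0.00273994,  0.00063852,  0.0312536 ]), np.float64(0.0004110934932057802))
y1 ref (.5648,.1628) 562 (array([0.56381106, 0.16486548]), np.float64(0.0006308023545441571))
y2 ref (.4533,.2278) 547 (array([0.45264034, 0.22968021]), np.float64(0.0006407938875385305))
bench ref (.4742,-.336) 248 (array([ 0.47347656, -0.33385042]), np.float64(0.0006778837497218815))
```

play_rows --moves '[[[0, 0, 0, -0.02, -0.2, 0, 55], [0, 0, 0, -0.04, -0.4, 0, 55], [0, 0, 0, -0.04, -0.4, 0, 55], [0, 0, 0, -0.04, -0.4, 0, 55], [0, 0, 0, -0.04, -0.4, 0, 55]]]'

```text
time: 3.92
tool_pos: [0.5011, -0.1848, 0.1911]
tcp_rot: [-0.476, -3.101, -0.001]
wrist_force: [0.6, -0.1, -2.1]
width: 0.723
grip_force: 38.9
```

play_rows --moves '[[[0, 0, 0, -0.04, -0.4, 0, 55], [0, 0, 0, -0.04, -0.4, 0, 55], [0, 0, 0, -0.04, -0.4, 0, 55], [0, 0, 0, -0.04, -0.3, 0, 55], [0, 0, 0, 0, 0, 0, 55]]]'

```text
time: 4.33
tool_pos: [0.4708, -0.3367, 0.1911]
tcp_rot: [-0.485, -3.101, 0.002]
wrist_force: [1.4, 0.7, -1.9]
width: 0.724
grip_force: 39.0
```

play_rows --moves '[[[0, 0, 0, 0, 0, 0, 55], [0, 0, 0, 0, 0, 0, 55], [0, 0, 0, 0, 0, 0, 55]]]'

```text
time: 4.58
tool_pos: [0.4727, -0.3304, 0.192]
tcp_rot: [-0.477, -3.103, -0.003]
wrist_force: [0.3, 0.5, -1.2]
width: 0.722
grip_force: 39.0
```

Run:
```python
from m import *
print(plan([.471,-.334,.13],72.5))
c=snap('wrist');P=fish(c);s=bot.read_state();M=Ro.from_rotvec(s['tcp_rot']).as_matrix();T=s['tool_pos']
L=((P-T)@M*1000)[190:330,180:330].reshape(-1,3); L=L[(np.hypot(L[:,0],L[:,1])<45)&(np.abs(L[:,2]+17)<2.5)]
L2=L[np.hypot(L[:,0]+3,L[:,1])<40]; print(len(L2),circ(L2/1000,.031),circ(L2/1000))
c=snap('top');P=cloud(c);w=win(P,403,233,26)
for z0,z1 in[(.055,.068),(.12,.23)]:
    q=w[(w[:,2]>z0)&(w[:,2]<z1)]; print(z0,len(q))
```

```text
{'t': 4.58, 'pos': array([ 0.4727, -0.3304,  0.192 ]), 'yawy': np.float64(72.5), 'shift_mm': array([ 0.3, -4.1, 62. ]), 'tiltz': array([-0.002,  0.002, -1.   ]), 'q': array([-0.65,  0.11,  1.86,  0.  ,  1.17, -1.92]), 'F': array([ 0.3,  0.5, -1.2]), 'g': 39.0, 'w': 61.7, 'turn_deg': np.float64(0.0)}
1224 (array([-0.00311769,  0.00111429]), np.float64(0.00118559441196542)) (array([-0.00309206,  0.00105399,  0.03092967]), np.float64(0.001178954875338451))
0.055 81
0.12 153
```

play_rows --moves '[[[0, 0, 0, 0, -0.04, 0.2, 55], [0, 0, 0, 0, 0, 0.3, 55], [0, 0, 0, 0, 0, 0.2, 55], [0, 0, 0, 0, 0, 0.1, 55], [0, 0, 0, 0, 0, 0.1, 55]]]'

```text
time: 5.1
tool_pos: [0.4717, -0.3344, 0.1022]
tcp_rot: [-0.476, -3.104, -0.001]
wrist_force: [-0.5, 0.6, -1.8]
width: 0.72
grip_force: 39.0
```

play_rows --moves '[[[0, 0, 0, 0, 0, 0, 55], [0, 0, 0, 0, 0, 0, 55], [0, 0, 0, 0, 0, 0, 55]]]'

```text
time: 5.35
tool_pos: [0.473, -0.3362, 0.1048]
tcp_rot: [0.478, 3.103, -0.002]
wrist_force: [0.2, -0.3, -1.6]
width: 0.726
grip_force: 39.0
```

Run:
```python
from m import *
print(plan([.4706,-.335,.066],72.5))
c=snap('scene');P=cloud(c);cv2.imwrite('pics/s3.png',cv2.resize(cv2.cvtColor(c['image'],cv2.COLOR_RGB2BGR)[150:270,40:180],(700,600)))
```

```text
{'t': 5.35, 'pos': array([ 0.473 , -0.3362,  0.1048]), 'yawy': np.float64(72.5), 'shift_mm': array([ 2.7,  0.5, 38.8]), 'tiltz': array([ 0.002, -0.002, -1.   ]), 'q': array([-0.66,  0.2 ,  1.93, -0.  ,  1.01, -1.93]), 'F': array([ 0.2, -0.3, -1.6]), 'g': 39.0, 'w': 62.0, 'turn_deg': np.float64(0.0)}
```

View pics/s3.png

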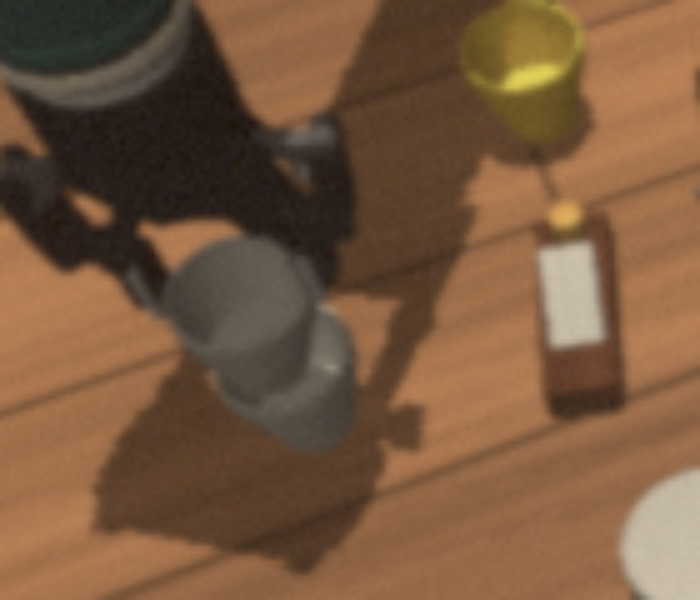

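The crop shows the held cup (~(240,300)) with its foot just inside the bench cup (~(285,390)). I continue down slowly.

play_rows --moves '[[[0, 0, 0, 0.02, 0, 0.07, 55], [0, 0, 0, 0, 0, 0.07, 55], [0, 0, 0, 0, 0, 0.07, 55], [0, 0, 0, 0, 0, 0.07, 55], [0, 0, 0, 0, 0, 0, 55]]]'

```text
time: 5.82
tool_pos: [0.4686, -0.334, 0.073]
tcp_rot: [-0.478, -3.102, -0.003]
wrist_force: [0.2, 1.2, -1.2]
width: 0.721
grip_force: 39.0
```

play_rows --moves '[[[0, 0, 0, 0, 0, 0.03, 55], [0, 0, 0, 0, 0, 0.03, 55], [0, 0, 0, 0, 0, 0, 55]]]'

```text
time: 6.07
tool_pos: [0.4702, -0.335, 0.0692]
tcp_rot: [0.479, 3.105, 0.0]
wrist_force: [0.9, 0.6, -1.6]
width: 0.727
grip_force: 39.0
```

play_rows --moves '[[[0, 0, 0, 0, 0, 0.02, 55], [0, 0, 0, 0, 0, 0, 55], [0, 0, 0, 0, 0, 0, 55]]]'

```text
time: 6.32
tool_pos: [0.471, -0.3355, 0.0687]
tcp_rot: [0.478, 3.103, -0.001]
wrist_force: [-0.4, 2.0, 4.8]
width: 0.722
grip_force: 39.6
```

Run:
```python
from m import *
for i in range(4):
    c=snap('wrist');s=bot.read_state();print(s['tool_pos'].round(4),s['wrist_force'].round(1))
P=fish(c);M=Ro.from_rotvec(s['tcp_rot']).as_matrix();T=s['tool_pos']
L=((P-T)@M*1000)[190:330,180:330].reshape(-1,3); L=L[(np.hypot(L[:,0],L[:,1])<45)&(np.abs(L[:,2]+17)<2.5)]
print(len(L),circ(L/1000,.031))
```

```text
[ 0.4709 -0.3355  0.0687] [-0.2  1.1  5.8]
[ 0.4709 -0.3355  0.0687] [-0.5  1.9  4.8]
[ 0.4709 -0.3355  0.0687] [-0.8  2.4  6.5]
[ 0.4709 -0.3355  0.0687] [-0.3  2.6  5.5]
1336 (array([-0.00331854,  0.00127289]), np.float64(0.001159827367960148))
```

play_rows --moves '[[[0, 0, 0, 0, 0, 0.02, 55], [0, 0, 0, 0, 0, 0, 55], [0, 0, 0, 0, 0, 0, 55]]]'

```text
time: 6.77
tool_pos: [0.4719, -0.336, 0.0684]
tcp_rot: [0.478, 3.101, -0.002]
wrist_force: [-0.8, 2.8, 13.6]
width: 0.726
grip_force: 40.2
```

play_rows --moves '[[[0, 0, 0, 0, 0, 0, 85], [0, 0, 0, 0, 0, 0, 85], [0, 0, 0, 0, 0, 0, 85], [0, 0, 0, 0, 0, -0.02, 85], [0, 0, 0, 0, 0, -0.1, 85]]]'

```text
time: 7.18
tool_pos: [0.4683, -0.3339, 0.0754]
tcp_rot: [-0.478, -3.101, -0.003]
wrist_force: [-0.9, 0.5, -1.5]
width: 0.999
grip_force: 0.0
```

play_rows --moves '[[[0, 0, 0, 0, 0, -0.2, 85], [0, 0, 0, 0, 0, -0.3, 85], [0, 0, 0, 0, 0, 0, 85], [0, 0, 0, 0, 0, 0, 85]]]'

```text
time: 7.52
tool_pos: [0.4717, -0.3365, 0.1305]
tcp_rot: [0.478, 3.1, -0.004]
wrist_force: [-0.2, -0.3, 0.6]
width: 0.996
grip_force: 0.0
```

Run:
```python
from m import *
print(plan([.4739,-.335,.14],72.5))
c=snap('wrist');P=fish(c);save(c,'w4.png')
for lo in np.arange(.05,.1,.004):
    w=P.reshape(-1,3);w=w[(np.hypot(w[:,0]-.4735,w[:,1]+.334)<.04)&(abs(w[:,2]-lo)<.002)]; print(round(lo,3),len(w),circ(w) if len(w)>40 else '')
c=snap('scene');Q=cloud(c)
w=Q.reshape(-1,3);w=w[(np.hypot(w[:,0]-.474,w[:,1]+.335)<.034)];print('max z scene',np.percentile(w[:,2],[50,90,99]))
```

```text
{'t': 7.52, 'pos': array([ 0.4717, -0.3365,  0.1305]), 'yawy': np.float64(72.5), 'shift_mm': array([-1.7,  2. , -9.5]), 'tiltz': array([ 0.005, -0.004, -1.   ]), 'q': array([-0.66,  0.16,  1.92, -0.  ,  1.05, -1.93]), 'F': array([-0.2, -0.3,  0.6]), 'g': 0.0, 'w': 85.1, 'turn_deg': np.float64(-0.0)}
0.05 323 (array([ 0.47149275, -0.33610704,  0.02476427]), np.float64(0.0014230099638749447))
0.054 413 (array([ 0.46999085, -0.3356121 ,  0.02717666]), np.float64(0.0013743861868513074))
0.058 442 (array([ 0.47063041, -0.33503992,  0.02780217]), np.float64(0.0011876196332326503))
0.062 606 (array([ 0.4714548 , -0.33474081,  0.02845158]), np.float64(0.0008380359864131766))
0.066 414 (array([ 0.47384571, -0.33457494,  0.02787824]), np.float64(0.00043165654858237326))
0.07 423 (array([ 0.47374576, -0.33424344,  0.02910354]), np.float64(0.0004695159946596148))
0.074 397 (array([ 0.47302298, -0.33418248,  0.03032513]), np.float64(0.0004440119481450651))
0.078 373 (array([ 0.47295813, -0.3342037 ,  0.03060431]), np.float64(0.0003142116088570413))
0.082 629 (array([ 0.47348616, -0.33370125,  0.03056199]), np.float64(0.0005283945962551884))
0.086 391 (array([ 0.4736766 , -0.33345794,  0.03059999]), np.float64(0.0005123732799263529))
0.09 4 
0.094 0 
0.098 0 
max z scene [0.33662109 0.43968241 0.51750164]
```

View pics/w4.png

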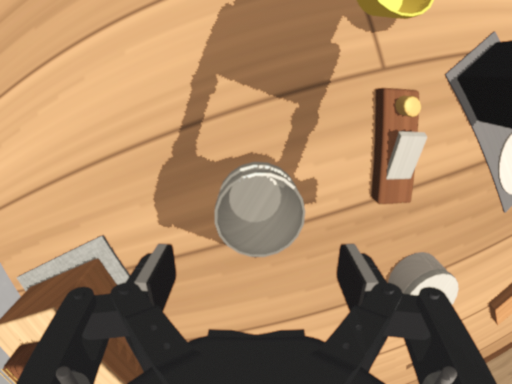

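The wrist view shows the cups nested at (260,208), but the rim reads about 84–86 mm where 82 is expected. I press it down with shut fingers on the inner floor.

play_rows --moves '[[[0, 0, 0, -0.02, 0.015, 0, 0], [0, 0, 0, 0, 0, 0, 0], [0, 0, 0, 0, 0, 0, 0], [0, 0, 0, 0, 0, 0, 0], [0, 0, 0, 0, 0, 0, 0]]]'

```text
time: 8.03
tool_pos: [0.472, -0.334, 0.1267]
tcp_rot: [-0.478, -3.104, -0.001]
wrist_force: [-0.2, -0.6, -0.4]
width: 0.293
grip_force: 0.0
```

play_rows --moves '[[[0, 0, 0, 0, 0, 0.2, 0], [0, 0, 0, 0, 0, 0.2, 0], [0, 0, 0, 0, 0, 0.2, 0], [0, 0, 0, 0, 0, 0.1, 0], [0, 0, 0, 0, 0, 0, 0]]]'

```text
time: 8.45
tool_pos: [0.4702, -0.3326, 0.0542]
tcp_rot: [-0.478, -3.1, -0.005]
wrist_force: [0.3, 0.2, 0.5]
width: -0.0
grip_force: 0.0
```

play_rows --moves '[[[0, 0, 0, 0, 0, 0.05, 0], [0, 0, 0, 0, 0, 0.04, 0], [0, 0, 0, 0, 0, 0.04, 0], [0, 0, 0, 0, 0, 0, 0], [0, 0, 0, 0, 0, 0, 0]]]'

```text
time: 8.87
tool_pos: [0.4725, -0.3344, 0.0447]
tcp_rot: [0.478, 3.104, -0.0]
wrist_force: [0.3, -0.1, 0.5]
width: 0.003
grip_force: 0.0
```

play_rows --moves '[[[0, 0, 0, 0, 0, 0.02, 0], [0, 0, 0, 0, 0, 0.01, 0], [0, 0, 0, 0, 0, 0, 0], [0, 0, 0, 0, 0, 0, 0]]]'

```text
time: 9.2
tool_pos: [0.473, -0.3348, 0.0427]
tcp_rot: [0.478, 3.103, -0.001]
wrist_force: [-1.1, 0.2, 6.0]
width: 0.002
grip_force: 2.8
```

play_rows --moves '[[[0, 0, 0, 0, 0, 0.015, 0], [0, 0, 0, 0, 0, 0, 0], [0, 0, 0, 0, 0, 0, 0]]]'

```text
time: 9.45
tool_pos: [0.4735, -0.3351, 0.0423]
tcp_rot: [0.478, 3.103, -0.002]
wrist_force: [-2.4, 2.2, 10.9]
width: -0.001
grip_force: 5.6
```

play_rows --moves '[[[0, 0, 0, 0, 0, 0.025, 0], [0, 0, 0, 0, 0, 0.025, 0], [0, 0, 0, 0, 0, 0, 0], [0, 0, 0, 0, 0, 0, 0]]]'

```text
time: 9.78
tool_pos: [0.4752, -0.3364, 0.0415]
tcp_rot: [0.477, 3.099, -0.005]
wrist_force: [-7.3, 5.6, 31.6]
width: 0.0
grip_force: 16.0
```

play_rows --moves '[[[0, 0, 0, 0, 0, -0.05, 0], [0, 0, 0, 0, 0, -0.1, 0], [0, 0, 0, 0, 0, -0.3, 0], [0, 0, 0, 0, 0, -0.4, 0], [0, 0, 0, 0, 0, -0.4, 0]]]'

```text
time: 10.2
tool_pos: [0.471, -0.3332, 0.1597]
tcp_rot: [-0.478, -3.102, -0.003]
wrist_force: [0.6, -1.0, 0.2]
width: 0.002
grip_force: 0.0
```

play_rows --moves '[[[0, 0, 0, 0, 0.4, -0.1, 70], [0, 0, 0, 0, 0.4, 0, 70], [0, 0, 0, 0, 0.4, 0, 70], [0, 0, 0, 0, 0.4, 0, 70], [0, 0, 0, 0, 0.2, 0, 70]]]'

```text
time: 10.62
tool_pos: [0.527, -0.1589, 0.1702]
tcp_rot: [0.476, 3.105, 0.002]
wrist_force: [-0.1, -0.4, 0.0]
width: 0.709
grip_force: 0.0
```

play_rows --moves '[[[0, 0, 0, 0, 0, 0, 85], [0, 0, 0, 0, 0, 0, 85], [0, 0, 0, 0, 0, 0, 85]]]'

```text
time: 10.87
tool_pos: [0.5263, -0.1629, 0.1697]
tcp_rot: [-0.478, -3.105, 0.001]
wrist_force: [-0.1, 0.3, -0.1]
width: 0.994
grip_force: 0.0
```

```bash
cat > rim.py <<'E'
from m import *
print(plan([.4965,.3345,.19],0))
def slab(P,x,y,z,dz,rmin=.026,rmax=.036):
    w=P.reshape(-1,3);r=np.hypot(w[:,0]-x,w[:,1]-y);return w[(r<rmax)&(r>rmin)&(abs(w[:,2]-z)<dz)]
for n in('top','scene','wrist'):
    c=snap(n);P=fish(c) if n=='wrist' else cloud(c)
    for nm,x,y,z in[('nest',.4737,-.3347,.082),('y3',.3326,-.1772,.062),('y1',.5649,.1628,.062)]:
        w=slab(P,x,y,z,.018); 
        if len(w)<20: continue
        # rim: top pixels by azimuth sector
        a=np.degrees(np.arctan2(w[:,1]-y,w[:,0]-x)); print(n,nm,[round(1000*np.percentile(w[(a>k)&(a<k+60),2],97),1) if ((a>k)&(a<k+60)).sum()>5 else None for k in range(-180,180,60)], circ(w[w[:,2]>np.percentile(w[:,2],97)-.006]))
E
python3 rim.py
```

```text
{'t': 10.87, 'pos': array([ 0.5263, -0.1629,  0.1697]), 'yawy': np.float64(72.5), 'shift_mm': array([177.9, 465.5, -20.5]), 'tiltz': array([-0.   , -0.001, -1.   ]), 'q': array([-0.35,  0.08,  1.94, -0.  ,  1.13, -1.61]), 'F': array([-0.1,  0.3, -0.1]), 'g': 0.0, 'w': 84.9, 'turn_deg': np.float64(72.5)}
top nest [np.float64(85.8), np.float64(85.4), None, None, np.float64(81.9), np.float64(82.5)] (array([ 0.47437531, -0.33560009,  0.03074828]), np.float64(0.0006336173803352156))
top y3 [None, None, None, np.float64(63.8), np.float64(63.5), np.float64(63.2)] (array([ 0.33239652, -0.17704345,  0.03059081]), np.float64(0.0005289936042256693))
top y1 [np.float64(63.0), np.float64(63.3), np.float64(62.8), np.float64(63.1), np.float64(62.2), np.float64(63.0)] (array([0.56494392, 0.16295363, 0.03063735]), np.float64(0.0005172967736601173))
scene nest [np.float64(85.6), np.float64(88.5), np.float64(86.3), np.float64(84.0), np.float64(82.6), np.float64(83.7)] (array([ 0.4735577 , -0.33452756,  0.03062528]), np.float64(0.0007462616098338459))
scene y3 [np.float64(61.8), np.float64(64.1), np.float64(61.7), np.float64(62.4), None, None] (array([ 0.33267009, -0.17666086,  0.030295  ]), np.float64(0.0009383906636396879))
scene y1 [np.float64(64.4), np.float64(64.5), np.float64(64.6), np.float64(64.5), np.float64(63.0), np.float64(64.1)] (array([0.56483571, 0.16423741, 0.03052478]), np.float64(0.0008486049854141486))
wrist nest [np.float64(85.0), np.float64(86.0), np.float64(85.5), np.float64(83.8), np.float64(81.1), np.float64(82.7)] (array([ 0.47334008, -0.33317352,  0.03055159]), np.float64(0.00056172274854951))
wrist y3 [None, np.float64(62.1), np.float64(62.5), np.float64(62.4), None, None] (array([ 0.33280507, -0.17519217,  0.03035293]), np.float64(0.0005678838095459246))
wrist y1 [np.float64(53.7), np.float64(56.4), None, None, None, None] (array([0.56419181, 0.16678922, 0.03302776]), np.float64(0.0006215385538470229))
```

The rim is tilted: about 86 mm high towards -y and 82 towards +y, where level would be 82. I level it by pressing both fingertips on the rim along the tilt line, so I first fit the tilt direction.

```bash
cat > tilt.py <<'E'
from m import *
def tilt(n,x,y,z0):
    c=dict(np.load(n+'.npz'));P=fish(c) if n=='wrist' else cloud(c);w=P.reshape(-1,3)
    r=np.hypot(w[:,0]-x,w[:,1]-y);w=w[(r<.036)&(r>.026)&(w[:,2]>z0-.015)&(w[:,2]<z0+.012)]
    a=np.arctan2(w[:,1]-y,w[:,0]-x); q=[]
    for k in np.arange(-np.pi,np.pi,np.pi/18):
        m=(a>k)&(a<k+np.pi/18)
        if m.sum()>3: i=w[m]; q.append([np.cos(k+.087),np.sin(k+.087),1,np.sort(i[:,2])[-2]])
    q=np.array(q); s=least_squares(lambda p:q[:,:3]@p-q[:,3],[0,0,.08],loss='soft_l1',f_scale=.001).x
    return n,len(q),'mean',(s[2]*1000).round(1),'amp mm at r',(1000*np.hypot(*s[:2])).round(2),'high azimuth',np.degrees(np.arctan2(s[1],s[0])).round()
if __name__=='__main__':
    for n in('top','scene','wrist'): print(tilt(n,.474,-.3347,.082))
    print(tilt('top',.5649,.1628,.062),tilt('scene',.5649,.1628,.062)); print(plan([.4737,-.3347,.14],72.5))
E
python3 tilt.py
```

```text
('top', 15, 'mean', np.float64(82.4), 'amp mm at r', np.float64(3.53), 'high azimuth', np.float64(-66.0))
('scene', 31, 'mean', np.float64(83.3), 'amp mm at r', np.float64(2.53), 'high azimuth', np.float64(-83.0))
('wrist', 36, 'mean', np.float64(83.6), 'amp mm at r', np.float64(2.7), 'high azimuth', np.float64(-79.0))
('top', 18, 'mean', np.float64(60.4), 'amp mm at r', np.float64(0.37), 'high azimuth', np.float64(87.0)) ('scene', 29, 'mean', np.float64(61.6), 'amp mm at r', np.float64(1.05), 'high azimuth', np.float64(-164.0))
{'t': 11.02, 'pos': array([ 0.5261, -0.1638,  0.1697]), 'yawy': np.float64(72.4), 'shift_mm': array([  -1.8, -178.8,   29.8]), 'tiltz': array([-0., -0., -1.]), 'q': array([-0.35,  0.08,  1.94, -0.  ,  1.13, -1.61]), 'F': array([ 0.1, -0.6, -0.2]), 'g': 0.0, 'w': 85.0, 'turn_deg': np.float64(-0.1)}
```

play_rows --moves '[[[0, 0, 0, 0, -0.3, 0, 54], [0, 0, 0, 0, -0.4, 0, 54], [0, 0, 0, 0, -0.4, 0, 54], [0, 0, 0, 0, -0.4, 0, 54], [0, 0, 0, -0.02, -0.29, 0, 54]]]'

```text
time: 11.43
tool_pos: [0.4725, -0.3376, 0.1699]
tcp_rot: [-0.482, -3.104, 0.002]
wrist_force: [0.1, -0.3, 0.1]
width: 0.632
grip_force: 0.0
```

play_rows --moves '[[[0, 0, -0.24, 0, 0, 0.1, 54], [0, 0, -0.24, 0, 0, 0.1, 54], [0, 0, -0.24, 0, 0, 0, 54], [0, 0, -0.24, 0, 0, 0, 54], [0, 0, 0, 0, 0, 0, 54]]]'

```text
time: 11.85
tool_pos: [0.4735, -0.335, 0.1493]
tcp_rot: [0.274, -3.129, -0.001]
wrist_force: [0.2, -0.6, 0.5]
width: 0.633
grip_force: 0.0
```

play_rows --moves '[[[0, 0, 0, 0, 0, 0, 54], [0, 0, 0, 0, 0, 0, 54], [0, 0, 0, 0, 0, 0, 54]]]'

```text
time: 12.1
tool_pos: [0.4745, -0.3342, 0.15]
tcp_rot: [-0.269, 3.13, -0.0]
wrist_force: [0.5, -0.2, 0.3]
width: 0.632
grip_force: 0.0
```

Run:
```python
from m import *
print(plan([.4737,-.3347,.09],100))
c=snap('wrist');P=fish(c);save(c,'w5.png')
s=bot.read_state();M=Ro.from_rotvec(s['tcp_rot']).as_matrix();L=(P-s['tool_pos'])@M
w=P.reshape(-1,3);m=(abs(w[:,2]-.081)<.004)&(np.hypot(w[:,0]-.4737,w[:,1]+.3345)<.04); print('rim in tool',circ(L.reshape(-1,3)[m]))
```

```text
{'t': 12.1, 'pos': array([ 0.4745, -0.3342,  0.15  ]), 'yawy': np.float64(99.8), 'shift_mm': array([ 0.9, -0.4, 60. ]), 'tiltz': array([ 0., -0., -1.]), 'q': array([-0.66,  0.15,  1.9 , -0.  ,  1.1 , -2.4 ]), 'F': array([ 0.5, -0.2,  0.3]), 'g': 0.0, 'w': 54.0, 'turn_deg': np.float64(-0.2)}
rim in tool (array([0.00157746, 0.00020416, 0.0303678 ]), np.float64(0.000544664866200412))
```

View pics/w5.png

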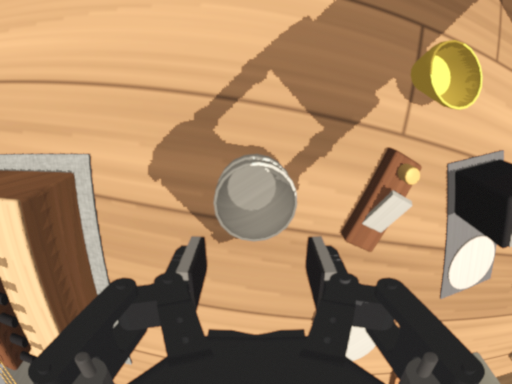

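The wrist view shows the nested cups at (255,198), centred between the fingertips. I descend onto the rim.

play_rows --moves '[[[0, 0, 0, 0.01, 0, 0.2, 52], [0, 0, 0, 0, 0, 0.2, 52], [0, 0, 0, 0, 0, 0.1, 52], [0, 0, 0, 0, 0, 0.05, 52], [0, 0, 0, 0, 0, 0, 52]]]'

```text
time: 12.57
tool_pos: [0.4727, -0.3332, 0.0934]
tcp_rot: [0.273, -3.128, -0.003]
wrist_force: [1.0, 0.6, 0.4]
width: 0.608
grip_force: 0.0
```

play_rows --moves '[[[0, 0, 0, 0, 0, 0.03, 52], [0, 0, 0, 0, 0, 0.03, 52], [0, 0, 0, 0, 0, 0, 52], [0, 0, 0, 0, 0, 0, 52]]]'

```text
time: 12.9
tool_pos: [0.4739, -0.3342, 0.0893]
tcp_rot: [-0.273, 3.129, -0.001]
wrist_force: [-0.0, 0.6, -0.6]
width: 0.61
grip_force: 0.0
```

play_rows --moves '[[[0, 0, 0, 0, 0, 0.02, 52], [0, 0, 0, 0, 0, 0.02, 52], [0, 0, 0, 0, 0, 0, 52], [0, 0, 0, 0, 0, 0, 52]]]'

```text
time: 13.23
tool_pos: [0.4734, -0.3339, 0.0847]
tcp_rot: [0.273, -3.129, -0.0]
wrist_force: [1.6, 0.1, 0.1]
width: 0.608
grip_force: 0.0
```

play_rows --moves '[[[0, 0, 0, 0, 0, 0.02, 52], [0, 0, 0, 0, 0, 0.02, 52], [0, 0, 0, 0, 0, 0, 52], [0, 0, 0, 0, 0, 0, 52]]]'

```text
time: 13.57
tool_pos: [0.4747, -0.3354, 0.0824]
tcp_rot: [-0.273, 3.127, -0.005]
wrist_force: [-0.4, -0.5, 5.4]
width: 0.608
grip_force: 2.8
```

play_rows --moves '[[[0, 0, 0, 0, 0, 0.015, 52], [0, 0, 0, 0, 0, 0, 52], [0, 0, 0, 0, 0, 0, 52]]]'

```text
time: 13.82
tool_pos: [0.4755, -0.3364, 0.082]
tcp_rot: [-0.273, 3.126, -0.008]
wrist_force: [-1.0, -1.0, 8.9]
width: 0.607
grip_force: 4.3
```

play_rows --moves '[[[0, 0, 0, 0, 0, 0.025, 52], [0, 0, 0, 0, 0, 0.025, 52], [0, 0, 0, 0, 0, 0, 52], [0, 0, 0, 0, 0, 0, 52]]]'

```text
time: 14.15
tool_pos: [0.478, -0.339, 0.0805]
tcp_rot: [-0.273, 3.121, -0.017]
wrist_force: [-0.9, -3.0, 19.1]
width: 0.605
grip_force: 9.5
```

Run:
```python
from m import *; import tilt
snap('scene');snap('wrist')
for n in('scene','wrist'): print(tilt.tilt(n,.474,-.3347,.082))
print(plan([.474,-.335,.1]))
```

```text
('scene', 25, 'mean', np.float64(83.4), 'amp mm at r', np.float64(0.86), 'high azimuth', np.float64(-133.0))
('wrist', 34, 'mean', np.float64(84.7), 'amp mm at r', np.float64(1.52), 'high azimuth', np.float64(-125.0))
{'t': 14.25, 'pos': array([ 0.478 , -0.3389,  0.0805]), 'yawy': np.float64(100.0), 'shift_mm': array([  3.1,   4.3, -19.6]), 'tiltz': array([ 0.009, -0.01 , -1.   ]), 'q': array([-0.66,  0.23,  1.95, -0.  ,  0.95, -2.4 ]), 'F': array([-0.6, -2.7, 19. ]), 'g': 9.5, 'w': 51.8}
```

play_rows --moves '[[[0, 0, 0, 0, 0, 0.025, 52], [0, 0, 0, 0, 0, 0.025, 52], [0, 0, 0, 0, 0, 0, 52], [0, 0, 0, 0, 0, 0, 52]]]'

```text
time: 14.58
tool_pos: [0.4802, -0.3395, 0.0801]
tcp_rot: [-0.272, 3.117, -0.019]
wrist_force: [-4.8, 2.3, 40.1]
width: 0.61
grip_force: 20.0
```

play_rows --moves '[[[0, 0, 0, 0, 0, -0.05, 52], [0, 0, 0, 0, 0, -0.1, 52], [0, 0, 0, 0, 0, -0.3, 52], [0, 0, 0, 0, 0, -0.4, 52], [0, 0, 0, 0, 0, -0.1, 52]]]'

```text
time: 15.0
tool_pos: [0.4759, -0.3358, 0.17]
tcp_rot: [-0.273, 3.124, -0.008]
wrist_force: [1.2, -1.0, 0.6]
width: 0.609
grip_force: 0.0
```

play_rows --moves '[[[0, 0, 0, 0, 0, 0, 54], [0, 0, 0, 0, 0, 0, 54]]]'

```text
time: 15.17
tool_pos: [0.4738, -0.3341, 0.1648]
tcp_rot: [-0.273, 3.129, -0.001]
wrist_force: [0.2, -0.4, 0.2]
width: 0.634
grip_force: 0.0
```

Run:
```python
from m import *; import tilt
for n in('scene','wrist','top'): snap(n);print(tilt.tilt(n,.474,-.3347,.082))
print(plan([.474,-.335,.1]))
```

```text
('scene', 32, 'mean', np.float64(83.2), 'amp mm at r', np.float64(2.41), 'high azimuth', np.float64(-82.0))
('wrist', 36, 'mean', np.float64(83.8), 'amp mm at r', np.float64(2.53), 'high azimuth', np.float64(-83.0))
('top', 19, 'mean', np.float64(81.8), 'amp mm at r', np.float64(2.83), 'high azimuth', np.float64(-73.0))
{'t': 15.32, 'pos': array([ 0.4722, -0.333 ,  0.1619]), 'yawy': np.float64(100.0), 'shift_mm': array([-1.6, -2.5, 61.9]), 'tiltz': array([-0.003,  0.003, -1.   ]), 'q': array([-0.66,  0.14,  1.89,  0.  ,  1.12, -2.4 ]), 'F': array([-1. ,  0.4, -0.8]), 'g': 0.0, 'w': 54.1}
```

Run:
```python
from m import *
from tilt import tilt
for n in('scene','top','wrist'):
    c=dict(np.load(n+'.npz'));P=fish(c) if n=='wrist' else cloud(c);w=P.reshape(-1,3)
    x,y=.4737,-.3345
    r=np.hypot(w[:,0]-x,w[:,1]-y);a=np.degrees(np.arctan2(w[:,1]-y,w[:,0]-x))
    for z0,z1,nm in[(.052,.0605,'outer band'),(.076,.081,'inner band')]:
        m=(z0<w[:,2])&(w[:,2]<z1)&(r<.042)&(r>.0295)
        q=w[m]; print(n,nm,len(q),circ(q,.032) if len(q)>8 else '', 'az',np.unique((a[m]//30*30).astype(int)))
img=[]
for n,cx,cy,h in(('scene',98,222,35),('wrist',255,190,60)):
    i=cv2.cvtColor(np.load(n+'.npz')['image'],cv2.COLOR_RGB2BGR)
    img.append(cv2.resize(i[cy-h:cy+h,cx-h:cx+h],(400,400),interpolation=cv2.INTER_CUBIC))
cv2.imwrite('pics/n.png',np.hstack(img))
```

```text
scene outer band 58 (array([ 0.47271823, -0.33562066]), np.float64(0.0005822382423439329)) az [-90 -60 -30   0  30  60  90]
scene inner band 68 (array([ 0.47383702, -0.33480976]), np.float64(0.00109082035744209)) az [-180 -150 -120  -90  -60  -30    0   30   60   90  120  150]
top outer band 18 (array([ 0.47342969, -0.33662943]), np.float64(0.001023529921950576)) az [-90 -60   0  30  60 120 150]
top inner band 30 (array([ 0.47341514, -0.33602621]), np.float64(0.0010012103352408125)) az [-90 -60   0  30  60  90 120 150]
wrist outer band 113 (array([ 0.4744448 , -0.33497028]), np.float64(0.00026557183328437735)) az [-180 -150 -120  120  150]
wrist inner band 293 (array([ 0.47344082, -0.33594264]), np.float64(0.0010355923521765706)) az [-180 -150 -120  -90  -60  -30    0   30   60   90  120  150]
```

View pics/n.png

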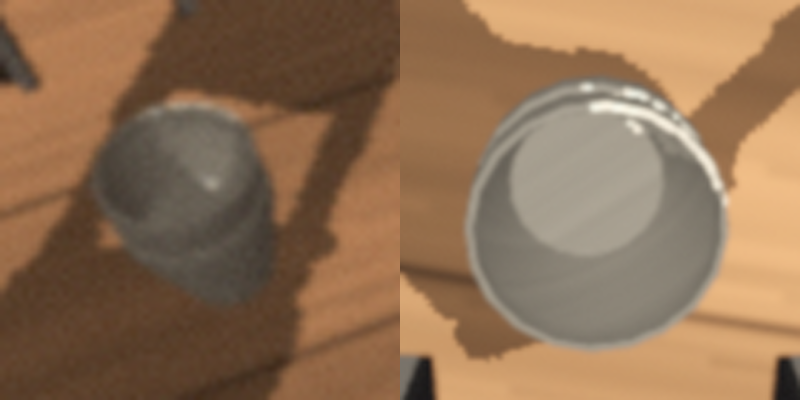

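The crops show the inner cup leaning, with its exposed band taller on the -y side and its foot riding the -y wall. This fits the +2.8 N side force felt earlier. I regrasp along the tilt line (flat pads set the band upright), lift slightly, shift towards +y and press again.

play_rows --moves '[[[0, 0, 0, 0, 0, 0, 85], [0, 0, 0, 0, 0, 0.2, 85], [0, 0, 0, 0, 0, 0.3, 85], [0, 0, 0, 0, 0, 0.2, 85], [0, 0, 0, 0, 0, 0.1, 85]]]'

```text
time: 15.73
tool_pos: [0.4708, -0.332, 0.0797]
tcp_rot: [0.273, -3.124, -0.008]
wrist_force: [-0.0, 0.9, 0.0]
width: 0.993
grip_force: 0.0
```

play_rows --moves '[[[0, 0, 0, 0, 0, 0.1, 85], [0, 0, 0, 0, 0, 0.04, 85], [0, 0, 0, 0, 0, 0, 85], [0, 0, 0, 0, 0, 0, 85]]]'

```text
time: 16.07
tool_pos: [0.4741, -0.3345, 0.071]
tcp_rot: [-0.273, 3.129, -0.001]
wrist_force: [0.1, -0.5, 0.4]
width: 0.996
grip_force: 0.0
```

Run:
```python
from m import *
print(plan([.474,-.335,.068],100))
```

```text
{'t': 16.07, 'pos': array([ 0.4741, -0.3345,  0.071 ]), 'yawy': np.float64(100.0), 'shift_mm': array([ 0.2, -0.5,  3. ]), 'tiltz': array([ 0.001, -0.001, -1.   ]), 'q': array([-0.66,  0.24,  1.96, -0.  ,  0.95, -2.4 ]), 'F': array([ 0.1, -0.5,  0.4]), 'g': 0.0, 'w': 85.1, 'turn_deg': np.float64(-0.0)}
```

play_rows --newtons 40 --moves '[[[0, 0, 0, 0, 0, 0.02, 85], [0, 0, 0, 0, 0, 0, 55], [0, 0, 0, 0, 0, 0, 55], [0, 0, 0, 0, 0, 0, 55], [0, 0, 0, 0, 0, 0, 55]]]'

```text
time: 16.48
tool_pos: [0.4744, -0.3348, 0.07]
tcp_rot: [-0.273, 3.128, -0.003]
wrist_force: [-2.1, 0.7, 4.4]
width: 0.734
grip_force: 42.3
```

play_rows --moves '[[[0, 0, 0, 0, 0, -0.03, 55], [0, 0, 0, 0, 0, -0.03, 55], [0, 0, 0, 0, 0, 0, 55], [0, 0, 0, 0, 0, 0, 55], [0, 0, 0, 0, 0, 0, 55]]]'

```text
time: 16.9
tool_pos: [0.4731, -0.3337, 0.0738]
tcp_rot: [0.273, -3.129, -0.001]
wrist_force: [-0.2, -0.4, -4.0]
width: 0.728
grip_force: 44.1
```

Run:
```python
from m import *; import tilt
print(plan([.474,-.335,.068],100))
snap('wrist');print(tilt.tilt('wrist',.474,-.3347,.089));snap('scene');print(tilt.tilt('scene',.474,-.3347,.089))
```

```text
{'t': 16.9, 'pos': array([ 0.4731, -0.3337,  0.0738]), 'yawy': np.float64(100.0), 'shift_mm': array([-0.6, -1.4,  5.8]), 'tiltz': array([-0.001,  0.001, -1.   ]), 'q': array([-0.66,  0.23,  1.96,  0.  ,  0.96, -2.4 ]), 'F': array([-0.2, -0.4, -4. ]), 'g': 44.1, 'w': 62.2, 'turn_deg': np.float64(-0.0)}
('wrist', 36, 'mean', np.float64(88.1), 'amp mm at r', np.float64(2.65), 'high azimuth', np.float64(-86.0))
('scene', 31, 'mean', np.float64(86.9), 'amp mm at r', np.float64(2.52), 'high azimuth', np.float64(-82.0))
```

```bash
cat > prof.py <<'E'
from m import *
def prof(n,x=.474,y=-.335):
    c=dict(np.load(n+'.npz'));P=fish(c) if n=='wrist' else cloud(c);w=P.reshape(-1,3)
    r=np.hypot(w[:,0]-x,w[:,1]-y);a=np.degrees(np.arctan2(w[:,1]-y,w[:,0]-x))
    for k in range(-180,180,45):
        m=(a>k)&(a<k+45)&(r<.036)&(r>.012)&(w[:,2]>.004)
        o=w[m];rr=r[m]*1000
        print(n,k,[(z,round(rr[abs(o[:,2]*1000-z)<2].max(),1)) for z in range(14,100,4) if (abs(o[:,2]*1000-z)<2).sum()>0])
if __name__=='__main__': prof('scene');prof('wrist')
E
python3 prof.py
```

```text
scene -180 [(42, np.float64(24.6)), (46, np.float64(26.4)), (50, np.float64(29.6)), (54, np.float64(26.7)), (58, np.float64(28.2)), (62, np.float64(29.3)), (66, np.float64(30.8)), (70, np.float64(33.3)), (74, np.float64(31.8)), (78, np.float64(33.0)), (82, np.float64(33.4)), (86, np.float64(32.9)), (90, np.float64(31.5))]
scene -135 [(46, np.float64(24.0)), (50, np.float64(25.6)), (54, np.float64(25.2)), (58, np.float64(27.1)), (62, np.float64(27.6)), (66, np.float64(31.2)), (70, np.float64(30.4)), (74, np.float64(30.5)), (78, np.float64(30.1)), (82, np.float64(30.3)), (86, np.float64(30.0)), (90, np.float64(31.0)), (94, np.float64(28.5)), (98, np.float64(30.6))]
scene -90 [(34, np.float64(24.7)), (50, np.float64(29.1)), (54, np.float64(29.6)), (58, np.float64(30.3)), (62, np.float64(30.2)), (66, np.float64(30.5)), (74, np.float64(28.7)), (78, np.float64(29.6)), (82, np.float64(29.8)), (86, np.float64(34.6)), (90, np.float64(35.2)), (94, np.float64(35.9)), (98, np.float64(33.2))]
scene -45 [(14, np.float64(18.6)), (18, np.float64(20.2)), (22, np.float64(21.8)), (26, np.float64(21.9))
[... 4563 characters left out ...]
p.float64(34.0)), (58, np.float64(34.0)), (62, np.float64(33.8)), (66, np.float64(34.1)), (70, np.float64(31.7)), (74, np.float64(34.1)), (78, np.float64(34.6)), (82, np.float64(35.9)), (86, np.float64(36.0)), (90, np.float64(35.9)), (94, np.float64(35.9)), (98, np.float64(35.9))]
wrist 135 [(18, np.float64(22.9)), (22, np.float64(24.1)), (26, np.float64(21.6)), (30, np.float64(19.7)), (38, np.float64(21.8)), (42, np.float64(30.2)), (46, np.float64(24.5)), (50, np.float64(32.3)), (54, np.float64(33.8)), (58, np.float64(34.1)), (62, np.float64(34.0)), (66, np.float64(34.0)), (70, np.float64(32.0)), (74, np.float64(34.1)), (78, np.float64(34.3)), (82, np.float64(34.7)), (86, np.float64(34.7))]
```

Both cups rose together: the outer rim is at ~66 mm and the wrist force doubled, so the tilted inner cup is wedged. I set the pair back down and rotate the gripped inner cup upright about the tool's x.

play_rows --moves '[[[0, 0, 0, 0, 0, 0.03, 55], [0, 0, 0, 0, 0, 0.02, 55], [0, 0, 0, 0, 0, 0, 55], [0, 0, 0, 0, 0, 0, 55]]]'

```text
time: 17.33
tool_pos: [0.474, -0.3343, 0.0701]
tcp_rot: [-0.273, 3.129, -0.001]
wrist_force: [-0.7, 1.0, 3.1]
width: 0.727
grip_force: 44.9
```

play_rows --newtons 60 --moves '[[[-0.04, 0, 0, 0, 0, 0, 55], [-0.05, 0, 0, 0, 0, 0, 55], [-0.05, 0, 0, 0, 0, 0, 55], [-0.04, 0, 0, 0, 0, 0, 55], [0, 0, 0, 0, 0, 0, 55]]]'

```text
time: 17.75
tool_pos: [0.4751, -0.3363, 0.0711]
tcp_rot: [0.271, -3.122, -0.139]
wrist_force: [-0.7, -1.3, 9.8]
width: 0.723
grip_force: 64.9
```

play_rows --moves '[[[0, 0, 0, 0, 0, 0, 55], [0, 0, 0, 0, 0, 0, 55]]]'

```text
time: 17.92
tool_pos: [0.475, -0.3361, 0.0711]
tcp_rot: [0.272, -3.122, -0.138]
wrist_force: [-0.2, -2.0, 8.5]
width: 0.712
grip_force: 64.8
```

Run:
```python
from m import *; import tilt
print(plan([.474,-.335,.068],100),bot.read_state()['torque'].round(2))
snap('wrist');print(tilt.tilt('wrist',.474,-.3347,.083));snap('scene');print(tilt.tilt('scene',.474,-.3347,.083))
```

```text
{'t': 17.92, 'pos': array([ 0.475 , -0.3361,  0.0711]), 'yawy': np.float64(100.0), 'shift_mm': array([0.8, 0.9, 3.2]), 'tiltz': array([-0.013,  0.087, -0.996]), 'q': array([-0.69,  0.28,  1.91,  0.07,  1.02, -2.48]), 'F': array([-0.2, -2. ,  8.5]), 'g': 64.8, 'w': 60.8, 'turn_deg': np.float64(-0.0)} [-0.59  0.13  0.08]
('wrist', 36, 'mean', np.float64(85.1), 'amp mm at r', np.float64(0.3), 'high azimuth', np.float64(138.0))
('scene', 32, 'mean', np.float64(84.5), 'amp mm at r', np.float64(0.3), 'high azimuth', np.float64(-34.0))
```

play_rows --moves '[[[0, 0, 0, 0, -0.002, 0.02, 55], [0, 0, 0, 0, -0.001, 0.015, 55], [0, 0, 0, 0, 0, 0, 55], [0, 0, 0, 0, 0, 0, 55]]]'

```text
time: 18.35
tool_pos: [0.4762, -0.3362, 0.0708]
tcp_rot: [0.272, -3.124, -0.137]
wrist_force: [-3.9, 1.3, 22.6]
width: 0.722
grip_force: 66.3
```

Run:
```python
from m import *; import tilt
print(plan([.474,-.335,.068],100),bot.read_state()['torque'].round(2))
snap('wrist');print(tilt.tilt('wrist',.474,-.3347,.083));snap('scene');print(tilt.tilt('scene',.474,-.3347,.083))
```

```text
{'t': 18.35, 'pos': array([ 0.4762, -0.3362,  0.0708]), 'yawy': np.float64(100.0), 'shift_mm': array([1.9, 1.3, 2.9]), 'tiltz': array([-0.011,  0.086, -0.996]), 'q': array([-0.69,  0.28,  1.91,  0.07,  1.02, -2.48]), 'F': array([-3.9,  1.3, 22.6]), 'g': 66.3, 'w': 61.7, 'turn_deg': np.float64(-0.0)} [0.36 0.59 0.08]
('wrist', 36, 'mean', np.float64(84.7), 'amp mm at r', np.float64(0.52), 'high azimuth', np.float64(-178.0))
('scene', 32, 'mean', np.float64(84.0), 'amp mm at r', np.float64(0.56), 'high azimuth', np.float64(-128.0))
```

```bash
cat > gap.py <<'E'
from m import *
def gap(n):
    c=dict(np.load(n+'.npz'));P=fish(c) if n=='wrist' else cloud(c);w=P.reshape(-1,3)
    x,y=circ((lambda q:q[(np.hypot(q[:,0]-.474,q[:,1]+.335)<.037)&(np.hypot(q[:,0]-.474,q[:,1]+.335)>.029)&(abs(q[:,2]-.057)<.004)])(w),.032)[0]
    r=np.hypot(w[:,0]-x,w[:,1]-y);a=np.degrees(np.arctan2(w[:,1]-y,w[:,0]-x)); out=[]
    for k in range(-180,180,30):
        m=(a>k)&(a<k+30)&(abs(r-.0315)<.002); z=np.sort(w[m,2])*1000; lo=z[(z>52)&(z<72)]
        if len(lo)>8: out.append((k,round(np.sort(lo)[-2],1)))
    print(n,'outer ctr',x.round(4),y.round(4),'outer rim z by az',out)
if __name__=='__main__':
    for n in('wrist','scene'): gap(n)
E
python3 gap.py
```

```text
wrist outer ctr 0.4754 -0.3356 outer rim z by az [(-180, np.float64(71.8)), (-150, np.float64(71.9)), (-120, np.float64(71.5)), (-90, np.float64(71.9)), (-60, np.float64(72.0)), (-30, np.float64(72.0)), (0, np.float64(71.6)), (30, np.float64(71.6)), (120, np.float64(63.7)), (150, np.float64(71.5))]
scene outer ctr 0.4737 -0.3361 outer rim z by az [(-60, np.float64(70.9)), (-30, np.float64(70.0)), (0, np.float64(70.9)), (30, np.float64(70.9)), (60, np.float64(63.7))]
```

```bash
cat > off.py <<'E'
from m import *
def off(n,zi=(.073,.082),zo=(.051,.0605)):
    c=dict(np.load(n+'.npz'));P=fish(c) if n=='wrist' else cloud(c);w=P.reshape(-1,3);res=[]
    for (z0,z1) in(zo,zi):
        x,y=.4740,-.3352
        r=np.hypot(w[:,0]-x,w[:,1]-y);a=np.degrees(np.arctan2(w[:,1]-y,w[:,0]-x))
        m=(w[:,2]>z0)&(w[:,2]<z1)&(r<.0355)&(r>.029)
        # same outside-visible azimuths for both
        m&=((a<-140)|(a>140)) if n=='wrist' else ((a>-75)&(a<65))
        q=w[m];f=lambda p:np.hypot(q[:,0]-p[0],q[:,1]-p[1])-.032
        s=least_squares(f,[x,y],loss='soft_l1',f_scale=.0004);res.append(s.x);print(n,len(q),s.x.round(4),np.abs(s.fun).mean().round(5))
    print('  inner-outer mm',((res[1]-res[0])*1000).round(1))
if __name__=='__main__':
    for n in('wrist','scene'): off(n)
E
python3 off.py
```

```text
wrist 327 [ 0.4755 -0.3358] 0.00017
wrist 447 [ 0.4758 -0.336 ] 0.00022
  inner-outer mm [ 0.4 -0.2]
scene 63 [ 0.4737 -0.3362] 0.00082
scene 66 [ 0.4745 -0.3367] 0.00066
  inner-outer mm [ 0.8 -0.6]
```

The inner cup is upright and within ~0.6 mm of concentric, but still about 2 mm high with a side force towards -x. I work it down with a light press, small wiggles and a shift towards -x.

play_rows --moves '[[[0, 0, 0, 0.01, 0, -0.02, 55], [0, 0, 0, 0.01, 0.01, 0.01, 55], [0, 0, 0, -0.01, 0.01, 0.005, 55], [0, 0, 0, -0.01, -0.01, 0.005, 55], [0, 0, 0, 0.01, -0.01, 0.005, 55]]]'

```text
time: 18.87
tool_pos: [0.4754, -0.3362, 0.0705]
tcp_rot: [0.272, -3.124, -0.137]
wrist_force: [-4.5, 4.5, 27.8]
width: 0.719
grip_force: 66.8
```

play_rows --moves '[[[0, 0, 0, 0.01, 0.01, 0.005, 55], [0, 0, 0, -0.01, 0.01, 0.005, 55], [0, 0, 0, -0.01, -0.01, 0.005, 55], [0, 0, 0, 0.01, -0.01, 0.005, 55], [0, 0, 0, 0, 0, 0, 55]]]'

```text
time: 19.28
tool_pos: [0.4761, -0.3363, 0.0703]
tcp_rot: [0.272, -3.126, -0.137]
wrist_force: [-5.6, 3.5, 31.4]
width: 0.716
grip_force: 67.4
```

```bash
cat > chk.py <<'E'
from m import *; import tilt,off
print(plan([.474,-.335,.068],100),bot.read_state()['torque'].round(2))
for n in('wrist','scene'):snap(n);print(tilt.tilt(n,.474,-.3347,.083));off.off(n)
print(tilt.tilt('scene',.5649,.1628,.062),tilt.tilt('scene',.3327,-.177,.062),tilt.tilt('wrist',.3327,-.1755,.062))
E
python3 chk.py
```

```text
{'t': 19.28, 'pos': array([ 0.4761, -0.3363,  0.0703]), 'yawy': np.float64(100.0), 'shift_mm': array([1.8, 1.4, 2.5]), 'tiltz': array([-0.009,  0.087, -0.996]), 'q': array([-0.69,  0.28,  1.91,  0.07,  1.02, -2.48]), 'F': array([-5.6,  3.5, 31.4]), 'g': 67.4, 'w': 61.2, 'turn_deg': np.float64(-0.0)} [1.18 0.9  0.04]
('wrist', 36, 'mean', np.float64(84.4), 'amp mm at r', np.float64(0.41), 'high azimuth', np.float64(176.0))
wrist 342 [ 0.4754 -0.3357] 0.00018
wrist 454 [ 0.4757 -0.336 ] 0.00022
  inner-outer mm [ 0.3 -0.3]
('scene', 33, 'mean', np.float64(83.5), 'amp mm at r', np.float64(0.69), 'high azimuth', np.float64(-162.0))
scene 59 [ 0.4734 -0.3363] 0.00073
scene 70 [ 0.4743 -0.3366] 0.00059
  inner-outer mm [ 0.9 -0.3]
('scene', 27, 'mean', np.float64(61.9), 'amp mm at r', np.float64(0.44), 'high azimuth', np.float64(69.0)) ('scene', 28, 'mean', np.float64(61.2), 'amp mm at r', np.float64(0.56), 'high azimuth', np.float64(15.0)) ('wrist', 29, 'mean', np.float64(58.7), 'amp mm at r', np.float64(4.77), 'high azimuth', np.float64(-78.0))
```

play_rows --moves '[[[0, 0, 0, 0, 0, -0.03, 55], [0, 0, 0, 0, 0, 0, 85], [0, 0, 0, 0, 0, 0, 85], [0, 0, 0, 0, 0, 0, 85], [0, 0, 0, 0, 0, 0, 85]]]'

```text
time: 19.8
tool_pos: [0.4718, -0.3336, 0.065]
tcp_rot: [0.272, -3.117, -0.144]
wrist_force: [0.1, 0.7, -0.4]
width: 0.995
grip_force: 0.0
```

```bash
python3 chk.py
```

```text
{'t': 19.8, 'pos': array([ 0.4718, -0.3336,  0.065 ]), 'yawy': np.float64(100.0), 'shift_mm': array([-1.9, -1.5, -3.1]), 'tiltz': array([-0.017,  0.091, -0.996]), 'q': array([-0.69,  0.28,  1.91,  0.07,  1.02, -2.48]), 'F': array([ 0.1,  0.7, -0.4]), 'g': 0.0, 'w': 85.0, 'turn_deg': np.float64(-0.0)} [-0.03 -0.02 -0.04]
('wrist', 36, 'mean', np.float64(85.0), 'amp mm at r', np.float64(0.74), 'high azimuth', np.float64(-56.0))
wrist 370 [ 0.4739 -0.3346] 0.00022
wrist 489 [ 0.4734 -0.3345] 0.00021
  inner-outer mm [-0.5  0.1]
('scene', 32, 'mean', np.float64(84.5), 'amp mm at r', np.float64(1.32), 'high azimuth', np.float64(-59.0))
scene 56 [ 0.4725 -0.3351] 0.00047
scene 55 [ 0.4723 -0.3349] 0.00061
  inner-outer mm [-0.2  0.2]
('scene', 28, 'mean', np.float64(61.5), 'amp mm at r', np.float64(0.17), 'high azimuth', np.float64(119.0)) ('scene', 26, 'mean', np.float64(61.1), 'amp mm at r', np.float64(0.29), 'high azimuth', np.float64(16.0)) ('wrist', 29, 'mean', np.float64(58.3), 'amp mm at r', np.float64(5.34), 'high azimuth', np.float64(-79.0))
```

play_rows --moves '[[[0, 0, 0, 0, 0, -0.1, 85], [0, 0, 0, 0, 0, -0.3, 85], [0.09, 0, 0, 0, 0, -0.3, 85], [0.09, 0, 0, -0.1, 0, -0.2, 85], [0, 0, 0, -0.3, 0, 0, 85]]]'

```text
time: 20.32
tool_pos: [0.5137, -0.3363, 0.1626]
tcp_rot: [-0.27, 3.125, -0.012]
wrist_force: [0.6, -0.3, -0.4]
width: 0.988
grip_force: 0.0
```

play_rows --moves '[[[0, 0, 0, -0.3, 0, 0, 85], [0, 0, 0, -0.2, 0, 0, 85], [0, 0, 0, 0, 0, 0, 85], [0, 0, 0, 0, 0, 0, 85]]]'

```text
time: 20.65
tool_pos: [0.5631, -0.3253, 0.1563]
tcp_rot: [0.276, -3.129, 0.0]
wrist_force: [-0.7, 0.4, -0.8]
width: 0.996
grip_force: 0.0
```

```bash
python3 chk.py
python3 - <<'E'
from m import *; import tilt
snap('top');print(tilt.tilt('top',.474,-.3347,.083))
# outer cone axis fit: outer-visible side points, axis direction + cone radius
for n in('wrist','scene'):
    c=dict(np.load(n+'.npz'));P=fish(c) if n=='wrist' else cloud(c);w=P.reshape(-1,3)
    d=w[:,:2]-[.4735,-.335];r=np.hypot(*d.T);a=np.degrees(np.arctan2(d[:,1],d[:,0]))
    for nm,z0,z1,zb in(('outer',.012,.059,0.),('inner',.07,.081,.02)):
        R=lambda z:np.minimum(18+14*(z-zb)*1000/50,32)/1000
        m=(w[:,2]>z0)&(w[:,2]<z1)&(r>R(w[:,2])-.004)&(r<R(w[:,2])+.006)
        m&=((a<-130)|(a>130)) if n=='wrist' else ((a>-75)&(a<65))
        q=w[m]
        f=lambda p:np.hypot(q[:,0]-p[0]-p[2]*(q[:,2]-.04),q[:,1]-p[1]-p[3]*(q[:,2]-.04))-R(q[:,2]-p[4])
        s=least_squares(f,[.4735,-.335,0,0,0],loss='soft_l1',f_scale=.0005);print(n,nm,len(q),'ctr',s.x[:2].round(4),'slope',s.x[2:4].round(3),'dz',s.x[4].round(4),np.abs(s.fun).mean().round(5))
im=[]
for n,cx,cy,h in(('scene',98,222,32),('wrist',None,None,55)):
    c=dict(np.load(n+'.npz'));i=cv2.cvtColor(c['image'],cv2.COLOR_RGB2BGR)
    if cx is None:
        P=fish(c);j=np.argmin(np.linalg.norm(P-np.array([.4735,-.335,.05]),axis=-1));cy,cx=np.unravel_index(j,P.shape[:2]);cy=min(max(cy,h),384-h);cx=min(max(cx,h),512-h)
    im.append(cv2.resize(i[cy-h:cy+h,cx-h:cx+h],(400,400),interpolation=cv2.INTER_CUBIC))
cv2.imwrite('pics/n2.png',np.hstack(im))
E
```

```text
{'t': 20.65, 'pos': array([ 0.5631, -0.3253,  0.1563]), 'yawy': np.float64(100.1), 'shift_mm': array([89.4,  6. , 88.3]), 'tiltz': array([-0., -0., -1.]), 'q': array([-0.56,  0.27,  1.74, -0.  ,  1.13, -2.31]), 'F': array([-0.7,  0.4, -0.8]), 'g': 0.0, 'w': 85.0, 'turn_deg': np.float64(0.1)} [-0.06  0.02  0.01]
('wrist', 36, 'mean', np.float64(85.1), 'amp mm at r', np.float64(0.87), 'high azimuth', np.float64(-41.0))
wrist 0 [ 0.474  -0.3352] nan
wrist 127 [ 0.4758 -0.3342] 0.00028
  inner-outer mm [1.8 1. ]
('scene', 32, 'mean', np.float64(83.0), 'amp mm at r', np.float64(3.04), 'high azimuth', np.float64(4.0))
scene 57 [ 0.4722 -0.3349] 0.00055
scene 58 [ 0.4724 -0.3351] 0.00064
  inner-outer mm [ 0.2 -0.2]
('scene', 27, 'mean', np.float64(62.1), 'amp mm at r', np.float64(0.71), 'high azimuth', np.float64(1.0)) ('scene', 28, 'mean', np.float64(61.3), 'amp mm at r', np.float64(1.13), 'high azimuth', np.float64(71.0)) ('wrist', 15, 'mean', np.float64(62.0), 'amp mm at r', np.float64(0.36), 'high azimuth', np.float64(-60.0))
('top', 30, 'mean', np.float64(83.2), 'amp mm at r', np.float64(0.52), 'high azimuth', np.float64(-92.0))
wrist outer 0 ctr [ 0.4735 -0.335 ] slope [0. 0.] dz 0.0 nan
wrist inner 229 ctr [ 0.4773 -0.334 ] slope [-0.038 -0.011] dz 0.0 0.00036
scene outer 157 ctr [ 0.4725 -0.3351] slope [-0.017  0.001] dz 0.0015 0.00046
scene inner 71 ctr [ 0.4706 -0.3337] slope [ 0.04  -0.036] dz 0.0 0.00072off.py:11: RuntimeWarning: Mean of empty slice.
  s=least_squares(f,[x,y],loss='soft_l1',f_scale=.0004);res.append(s.x);print(n,len(q),s.x.round(4),np.abs(s.fun).mean().round(5))
  ret = ret.dtype.type(ret / rcount)
<stdin>:13: RuntimeWarning: Mean of empty slice.
  ret = ret.dtype.type(ret / rcount)
```

View pics/n2.png

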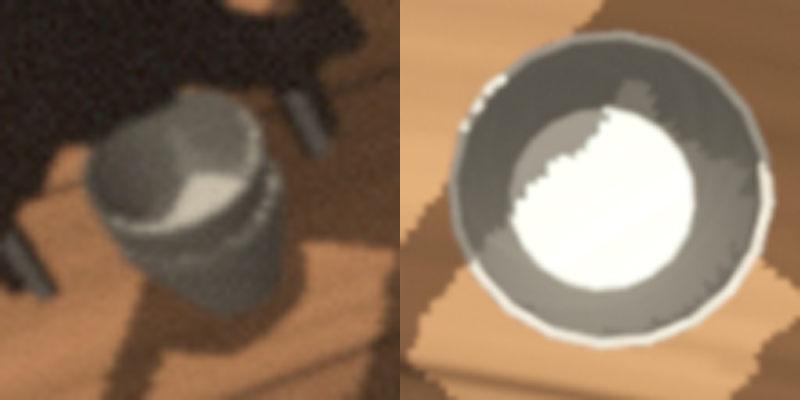

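The crops show the inner cup standing upright and concentric now. All cameras agree its rim is at about 85 mm, so it is wedged roughly 3 mm high. I push straight down with shut fingers at the centre of its floor.

play_rows --moves '[[[0, 0, 0, 0.25, 0.02, 0, 0], [0, 0, 0, 0.34, 0.02, 0, 0], [0, 0, 0, 0.3, 0.02, 0, 0], [0, 0, 0, 0, 0, 0, 0], [0, 0, 0, 0, 0, 0, 0]]]'

```text
time: 21.22
tool_pos: [0.4714, -0.3354, 0.1559]
tcp_rot: [0.269, -3.13, -0.001]
wrist_force: [0.3, -0.7, 0.3]
width: 0.29
grip_force: 0.0
```

play_rows --moves '[[[0, 0, 0, 0, 0, 0, 0], [0, 0, 0, 0, 0, 0, 0]]]'

```text
time: 21.38
tool_pos: [0.4744, -0.3356, 0.1564]
tcp_rot: [-0.273, 3.129, -0.001]
wrist_force: [0.7, 0.4, -0.3]
width: 0.004
grip_force: 0.0
```

```bash
cat > ctr.py <<'E'
from m import *; import tilt
print(plan([.474,-.335,.045],100))
c=snap('wrist');P=fish(c);s=bot.read_state();M=Ro.from_rotvec(s['tcp_rot']).as_matrix();w=P.reshape(-1,3)
L=(w-s['tool_pos'])@M;r=np.hypot(w[:,0]-.474,w[:,1]+.335)
for z in(.083,.079,.075,.045):
    m=(r<.036)&(r>(.024 if z>.05 else 0))&(abs(w[:,2]-z)<.002)&(np.hypot(L[:,0],L[:,1])>-1)
    print(z,m.sum(),(circ(L[m]) if z>.05 else L[m].mean(0)))
print(tilt.tilt('wrist',.474,-.335,.083))
E
python3 ctr.py
```

```text
{'t': 21.38, 'pos': array([ 0.4744, -0.3356,  0.1564]), 'yawy': np.float64(100.0), 'shift_mm': array([  0.4,   0.7, 111.4]), 'tiltz': array([ 0.001, -0.001, -1.   ]), 'q': array([-0.66,  0.15,  1.89,  0.  ,  1.11, -2.4 ]), 'F': array([ 0.7,  0.4, -0.3]), 'g': 0.0, 'w': 0.4, 'turn_deg': np.float64(-0.0)}
0.083 607 (array([0.00166646, 0.00143432, 0.03028916]), np.float64(0.0005552125795675293))
0.079 231 (array([0.00222553, 0.0012104 , 0.0302845 ]), np.float64(0.0003335877561030705))
0.075 262 (array([0.0021073 , 0.00122309, 0.03030435]), np.float64(0.0003553940786956935))
0.045 570 [-0.00471042 -0.00263352  0.11227042]
('wrist', 36, 'mean', np.float64(84.9), 'amp mm at r', np.float64(0.61), 'high azimuth', np.float64(-84.0))
```

play_rows --moves '[[[0, 0, 0, 0.03, 0.02, 0.2, 0], [0, 0, 0, 0, 0, 0.3, 0], [0, 0, 0, 0, 0, 0.3, 0], [0, 0, 0, 0, 0, 0.2, 0], [0, 0, 0, 0, 0, 0.06, 0]]]'

```text
time: 21.85
tool_pos: [0.4687, -0.3316, 0.0458]
tcp_rot: [0.274, -3.125, -0.007]
wrist_force: [-0.0, -0.0, -1.1]
width: -0.003
grip_force: 0.0
```

play_rows --moves '[[[0, 0, 0, 0, 0, 0, 0], [0, 0, 0, 0, 0, 0.03, 0], [0, 0, 0, 0, 0, 0.03, 0], [0, 0, 0, 0, 0, 0.02, 0], [0, 0, 0, 0, 0, 0, 0]]]'

```text
time: 22.27
tool_pos: [0.4711, -0.3342, 0.0429]
tcp_rot: [-0.273, 3.128, -0.002]
wrist_force: [0.2, 0.0, -0.2]
width: -0.003
grip_force: 0.0
```

play_rows --moves '[[[0, 0, 0, 0, 0, 0.02, 0], [0, 0, 0, 0, 0, 0.02, 0], [0, 0, 0, 0, 0, 0, 0]]]'

```text
time: 22.52
tool_pos: [0.4723, -0.3352, 0.0418]
tcp_rot: [-0.273, 3.126, -0.005]
wrist_force: [-3.8, 3.4, 14.0]
width: -0.004
grip_force: 7.4
```

play_rows --moves '[[[0, 0, 0, 0.005, 0.01, 0.03, 0], [0, 0, 0, 0.005, 0.01, 0.03, 0], [0, 0, 0, 0, 0, 0, 0], [0, 0, 0, 0, 0, 0, 0]]]'

```text
time: 22.85
tool_pos: [0.4734, -0.3357, 0.041]
tcp_rot: [-0.273, 3.122, -0.012]
wrist_force: [-9.4, 5.8, 38.5]
width: 0.003
grip_force: 19.6
```

Run:
```python
from m import *; import tilt
for n in('wrist','scene'): snap(n);print(tilt.tilt(n,.474,-.335,.083))
```

```text
('wrist', 24, 'mean', np.float64(81.2), 'amp mm at r', np.float64(2.6), 'high azimuth', np.float64(-149.0))
('scene', 15, 'mean', np.float64(95.3), 'amp mm at r', np.float64(12.62), 'high azimuth', np.float64(-174.0))
```

play_rows --moves '[[[0, 0, 0, 0, 0, -0.08, 0], [0, 0, 0, 0, 0, -0.1, 0], [0, 0, 0, 0, 0, -0.4, 0], [0, 0, 0, 0, 0, -0.4, 0], [0, 0, 0, 0, 0, -0.3, 0]]]'

```text
time: 23.37
tool_pos: [0.4695, -0.3322, 0.1629]
tcp_rot: [-0.273, 3.128, -0.002]
wrist_force: [0.9, -0.8, 0.3]
width: -0.003
grip_force: 0.0
```

play_rows --moves '[[[0, 0, 0, 0, 0, 0, 0], [0, 0, 0, 0, 0, 0, 0]]]'

```text
time: 23.53
tool_pos: [0.4707, -0.3332, 0.1632]
tcp_rot: [-0.273, 3.125, -0.007]
wrist_force: [-0.4, 0.2, -1.1]
width: 0.001
grip_force: 0.0
```

```bash
python3 ctr.py
python3 - <<'E'
from m import *; import tilt
for n in('top','scene'): snap(n);print(tilt.tilt(n,.474,-.335,.083))
c=dict(np.load('wrist.npz'));P=fish(c);w=P.reshape(-1,3);r=np.hypot(w[:,0]-.474,w[:,1]+.335)
f=w[(r<.018)&(w[:,2]>.03)&(w[:,2]<.06)];A=np.c_[f[:,:2]-[.474,-.335],np.ones(len(f))];s=np.linalg.lstsq(A,f[:,2],rcond=None)[0];print('inner floor plane: slope',s[:2].round(3),'z',s[2].round(4),len(f))
g=w[(r>.05)&(r<.08)&(w[:,2]<.02)];print('bench z',np.median(g[:,2]),len(g))
E
```

```text
{'t': 23.53, 'pos': array([ 0.4707, -0.3332,  0.1632]), 'yawy': np.float64(100.0), 'shift_mm': array([ -2.4,  -1.8, 118.2]), 'tiltz': array([ 0.005, -0.004, -1.   ]), 'q': array([-0.66,  0.13,  1.89,  0.  ,  1.11, -2.4 ]), 'F': array([-0.4,  0.2, -1.1]), 'g': 0.0, 'w': 0.1, 'turn_deg': np.float64(-0.0)}
0.083 437 (array([-0.00247122, -0.0022593 ,  0.03023258]), np.float64(0.0005251735656590944))
0.079 305 (array([-0.00217772, -0.00257357,  0.03024716]), np.float64(0.00045144962761573454))
0.075 225 (array([-0.00222304, -0.00278059,  0.03027342]), np.float64(0.00035255183621555084))
0.045 255 [-0.01272648 -0.00578252  0.11603898]
('wrist', 36, 'mean', np.float64(83.6), 'amp mm at r', np.float64(1.95), 'high azimuth', np.float64(-45.0))
('top', 23, 'mean', np.float64(81.3), 'amp mm at r', np.float64(2.48), 'high azimuth', np.float64(-22.0))
('scene', 30, 'mean', np.float64(83.2), 'amp mm at r', np.float64(2.48), 'high azimuth', np.float64(-47.0))
inner floor plane: slope [ 0.062 -0.047] z 0.041 1131
bench z -0.000368196561298768 8439
```

The floor plane shows the inner cup touching down at one foot edge, with the floor centre at 41 mm and a 4.5° tilt that is high towards azimuth -40°. The loaded arm sags towards +x,-y and drags the foot up the wall on that side. I press lightly and drag the floor back towards -x,+y.

play_rows --moves '[[[0, 0, 0, -0.01, -0.01, 0.2, 0], [0, 0, 0, 0, 0, 0.3, 0], [0, 0, 0, 0, 0, 0.3, 0], [0, 0, 0, 0, 0, 0.2, 0], [0, 0, 0, 0, 0, 0.1, 0]]]'

```text
time: 24.1
tool_pos: [0.4665, -0.3298, 0.0441]
tcp_rot: [0.273, -3.122, -0.011]
wrist_force: [-1.1, 0.1, 0.3]
width: -0.0
grip_force: 0.1
```

play_rows --moves '[[[0, 0, 0, 0, 0, 0, 0], [0, 0, 0, 0, 0, 0.04, 0], [0, 0, 0, 0, 0, 0.04, 0], [0, 0, 0, 0, 0, 0.02, 0], [0, 0, 0, 0, 0, 0, 0]]]'

```text
time: 24.52
tool_pos: [0.4713, -0.3336, 0.0416]
tcp_rot: [-0.273, 3.128, -0.003]
wrist_force: [-0.3, 0.9, 2.1]
width: 0.002
grip_force: 0.7
```

play_rows --moves '[[[0, 0, 0, 0, 0, 0.015, 0], [0, 0, 0, 0, 0, 0.01, 0], [0, 0, 0, 0, 0, 0, 0]]]'

```text
time: 24.77
tool_pos: [0.472, -0.3341, 0.0413]
tcp_rot: [-0.273, 3.127, -0.004]
wrist_force: [-2.9, 2.0, 15.0]
width: -0.0
grip_force: 7.4
```

Now at 15 N, I drag towards -x,+y.

play_rows --moves '[[[0, 0, 0, 0.012, 0.014, 0, 0], [0, 0, 0, 0.012, 0.014, 0, 0], [0, 0, 0, 0.012, 0.014, 0, 0], [0, 0, 0, 0, 0, 0, 0]]]'

```text
time: 25.1
tool_pos: [0.4702, -0.3326, 0.0417]
tcp_rot: [-0.272, 3.121, -0.012]
wrist_force: [3.8, -2.2, 5.9]
width: -0.001
grip_force: 2.9
```

play_rows --moves '[[[0, 0, 0, 0.01, 0.01, 0.02, 0], [0, 0, 0, 0.01, 0.01, 0.02, 0], [0, 0, 0, 0, 0, 0, 0]]]'

```text
time: 25.35
tool_pos: [0.471, -0.3334, 0.041]
tcp_rot: [-0.272, 3.116, -0.02]
wrist_force: [3.6, -2.9, 17.4]
width: -0.0
grip_force: 8.8
```

play_rows --moves '[[[0, 0, 0, 0, 0, -0.04, 0], [0, 0, 0, 0, 0, -0.1, 0], [0, 0, 0, 0, 0, -0.4, 0], [0, 0, 0, 0, 0, -0.4, 0], [0, 0, 0, 0, 0, -0.3, 0]]]'

```text
time: 25.77
tool_pos: [0.4637, -0.3276, 0.1603]
tcp_rot: [-0.273, 3.129, -0.001]
wrist_force: [1.3, -0.5, 0.4]
width: 0.007
grip_force: 0.0
```

play_rows --moves '[[[0, 0, 0, 0, 0, 0, 0], [0, 0, 0, 0, 0, 0, 0], [0, 0, 0, 0, 0, 0, 0]]]'

```text
time: 26.02
tool_pos: [0.463, -0.3271, 0.1571]
tcp_rot: [0.273, -3.129, -0.001]
wrist_force: [0.5, 0.1, -0.7]
width: -0.001
grip_force: 0.0
```

```bash
cat > fl.py <<'E'
from m import *; import tilt
s=bot.read_state();M=Ro.from_rotvec(s['tcp_rot']).as_matrix()
print(s['time'],s['tool_pos'].round(4))
c=snap('wrist');print(tilt.tilt('wrist',.4735,-.335,.083));P=fish(c);w=P.reshape(-1,3)
x,y=.4735,-.335
for _ in range(3):
    r=np.hypot(w[:,0]-x,w[:,1]-y);q=w[(r<.036)&(r>.027)&(abs(w[:,2]-.082)<.004)];x,y=circ(q,.0305)[0]
r=np.hypot(w[:,0]-x,w[:,1]-y);print('rim ctr',x.round(4),y.round(4),'in tool mm',((np.array([x,y,.08])-s['tool_pos'])@M*1000).round(1))
f=w[(r<.017)&(w[:,2]>.03)&(w[:,2]<.055)]
fit=lambda p:p[2]+(f[:,0]-x)*p[0]+(f[:,1]-y)*p[1]-f[:,2]
p=least_squares(fit,[0,0,.04],loss='soft_l1',f_scale=.0005).x
print('floor slope',p[:2].round(3),'tilt deg',np.degrees(np.hypot(*p[:2])).round(1),'high az',np.degrees(np.arctan2(p[1],p[0])).round(),'z mm',(p[2]*1000).round(1),len(f))
g=w[(r>.05)&(r<.09)&(w[:,2]<.01)];print('bench z mm',(1000*np.median(g[:,2])).round(1))
E
python3 fl.py
```

```text
26.0167 [ 0.463  -0.3271  0.1571]
('wrist', 33, 'mean', np.float64(83.5), 'amp mm at r', np.float64(1.99), 'high azimuth', np.float64(-46.0))
rim ctr 0.4724 -0.3341 in tool mm [-8.1 -8.6 77.1]
floor slope [ 0.052 -0.047] tilt deg 4.0 high az -42.0 z mm 40.9 1023
bench z mm -0.4
```

The pair slid together and the tilt is locked (4° at azimuth -42°), so this is a self-locking taper. New approach: grip across the tilt line (yaw -42°), rotate the inner cup upright to break the wedge, lift it clear, recentre, and lower it gently.

play_rows --moves '[[[0, 0, 0, -0.08, -0.08, 0, 85], [0, 0, 0.24, 0, 0, 0, 85], [0, 0, 0.24, 0, 0, 0, 85], [0, 0, 0.24, 0, 0, 0, 85], [0, 0, 0.24, 0, 0, 0, 85]]]'

```text
time: 26.48
tool_pos: [0.4726, -0.3339, 0.1553]
tcp_rot: [-0.487, -3.101, -0.003]
wrist_force: [0.5, 0.8, -0.2]
width: 0.711
grip_force: 0.0
```

play_rows --moves '[[[0, 0, 0.24, 0, 0, 0, 85], [0, 0, 0.24, 0, 0, 0, 85], [0, 0, 0.24, 0, 0, 0, 85], [0, 0, 0.24, 0, 0, 0, 85], [0, 0, 0.24, 0, 0, 0, 85]]]'

```text
time: 26.9
tool_pos: [0.4726, -0.3338, 0.1553]
tcp_rot: [-1.382, -2.818, -0.001]
wrist_force: [-0.1, 0.5, 0.0]
width: 0.995
grip_force: 0.0
```

play_rows --moves '[[[0, 0, 0.24, 0, 0, 0, 85], [0, 0, 0.24, 0, 0, 0, 85], [0, 0, 0.24, 0, 0, 0, 85], [0, 0, 0.24, 0, 0, 0, 85], [0, 0, 0.24, 0, 0, 0, 85]]]'

```text
time: 27.32
tool_pos: [0.4726, -0.3338, 0.1553]
tcp_rot: [-2.153, -2.284, 0.001]
wrist_force: [0.1, 0.4, 0.6]
width: 0.994
grip_force: 0.0
```

play_rows --moves '[[[0, 0, 0.24, 0, 0, 0, 85], [0, 0, 0.24, 0, 0, 0, 85], [0, 0, 0.24, 0, 0, 0, 85], [0, 0, 0.24, 0, 0, 0, 85], [0, 0, 0.24, 0, 0, 0, 85]]]'

```text
time: 27.73
tool_pos: [0.4726, -0.3339, 0.1553]
tcp_rot: [-2.731, -1.546, 0.002]
wrist_force: [0.4, 0.1, -0.1]
width: 0.994
grip_force: 0.0
```

play_rows --moves '[[[0, 0, 0.18, 0, 0, 0, 85], [0, 0, 0, 0, 0, 0, 85], [0, 0, 0, 0, 0, 0, 85], [0, 0, 0, 0, 0, 0, 85]]]'

```text
time: 28.07
tool_pos: [0.4727, -0.334, 0.1563]
tcp_rot: [-2.794, -1.433, 0.001]
wrist_force: [0.1, -0.7, 0.4]
width: 0.999
grip_force: 0.0
```

```bash
python3 fl.py; python3 -c "
from m import *
print(plan([.4724,-.3341,.07],-42))"
```

```text
28.0667 [ 0.4727 -0.334   0.1563]
('wrist', 36, 'mean', np.float64(83.5), 'amp mm at r', np.float64(2.31), 'high azimuth', np.float64(-31.0))
rim ctr 0.4731 -0.3335 in tool mm [ 0.6  0.2 76.3]
floor slope [ 0.061 -0.047] tilt deg 4.4 high az -38.0 z mm 40.9 1044
bench z mm -0.5
{'t': 28.12, 'pos': array([ 0.4728, -0.334 ,  0.1566]), 'yawy': np.float64(-35.7), 'shift_mm': array([-0.3, -0.2, 86.6]), 'tiltz': array([-0.001,  0.001, -1.   ]), 'q': array([-0.66,  0.14,  1.89,  0.  ,  1.11, -0.03]), 'F': array([ 0.1, -0.3,  0.5]), 'g': 0.0, 'w': 85.0, 'turn_deg': np.float64(6.3)}
```

play_rows --moves '[[[0, 0, 0, 0, 0, 0.2, 85], [0, 0, 0, 0, 0, 0.3, 85], [0, 0, 0, 0, 0, 0.2, 85], [0, 0, 0, 0, 0, 0.1, 85], [0, 0, 0, 0, 0, 0.05, 85]]]'

```text
time: 28.53
tool_pos: [0.4716, -0.3332, 0.0702]
tcp_rot: [-2.793, -1.43, 0.003]
wrist_force: [-0.5, -0.3, 0.0]
width: 0.994
grip_force: 0.0
```

play_rows --newtons 50 --moves '[[[0, 0, 0, 0, 0, 0.02, 85], [0, 0, 0, 0, 0, 0, 55], [0, 0, 0, 0, 0, 0, 55], [0, 0, 0, 0, 0, 0, 55], [0, 0, 0, 0, 0, 0, 55]]]'

```text
time: 28.95
tool_pos: [0.474, -0.335, 0.0727]
tcp_rot: [2.794, 1.43, 0.002]
wrist_force: [-1.4, 0.8, 6.3]
width: 0.713
grip_force: 53.5
```

play_rows --moves '[[[0.05, 0, 0, 0, 0, 0, 55], [0.06, 0, 0, 0, 0, 0, 55], [0.05, 0, 0, 0, 0, -0.01, 55], [0, 0, 0, 0, 0, -0.02, 55], [0, 0, 0, 0, 0, 0, 55]]]'

```text
time: 29.37
tool_pos: [0.4737, -0.3348, 0.0741]
tcp_rot: [-2.734, -1.399, 0.055]
wrist_force: [0.1, 0.4, 2.5]
width: 0.709
grip_force: 55.2
```

play_rows --moves '[[[0, 0, 0, 0, 0, -0.03, 55], [0, 0, 0, 0, 0, -0.03, 55], [0, 0, 0, 0, 0, -0.02, 55], [0, 0, 0, 0, 0, 0, 55], [0, 0, 0, 0, 0, 0, 55]]]'

```text
time: 29.78
tool_pos: [0.4735, -0.3345, 0.0815]
tcp_rot: [-2.733, -1.398, 0.056]
wrist_force: [0.9, 0.8, -1.1]
width: 0.714
grip_force: 54.7
```

```bash
python3 fl.py
python3 - <<'E'
from m import *; import prof
print(plan([.4724,-.3341,.07],-42))
c=snap('scene')
prof.prof('wrist',.4731,-.3335)
E
```

```text
29.7833 [ 0.4735 -0.3345  0.0815]
('wrist', 36, 'mean', np.float64(92.7), 'amp mm at r', np.float64(0.34), 'high azimuth', np.float64(137.0))
rim ctr 0.4739 -0.3334 in tool mm [ 1.1 -0.2  1.5]
floor slope [-0.015  0.004] tilt deg 0.9 high az 166.0 z mm 49.5 1777
bench z mm -0.5
{'t': 29.83, 'pos': array([ 0.4734, -0.3345,  0.0814]), 'yawy': np.float64(-35.8), 'shift_mm': array([-0.3, -0.1, 11.4]), 'tiltz': array([-0.065,  0.047, -0.997]), 'q': array([-0.66,  0.27,  1.89, -0.  ,  1.06, -0.03]), 'F': array([ 0. , -0.3, -1.1]), 'g': 54.7, 'w': 60.2, 'turn_deg': np.float64(6.2)}
wrist -180 [(46, np.float64(15.7)), (50, np.float64(23.3)), (54, np.float64(24.5)), (58, np.float64(25.5)), (62, np.float64(26.6)), (66, np.float64(28.5)), (70, np.float64(29.1)), (74, np.float64(30.0)), (78, np.float64(31.1)), (82, np.float64(31.1)), (86, np.float64(31.2)), (90, np.float64(32.4)), (94, np.float64(31.4))]
wrist -135 [(46, np.float64(18.2)), (50, np.float64(23.0)), (54, np.float64(24.6)), (58, np.float64(25.6)), (62, np.float64(27.4)), (66, np.float64(27.7)), (70, np.float64(29.3)), (74, np.float6
[... 2059 characters left out ...]
p.float64(28.6)), (46, np.float64(29.5)), (50, np.float64(32.2)), (54, np.float64(32.0)), (58, np.float64(32.1)), (62, np.float64(32.2)), (66, np.float64(26.3)), (70, np.float64(27.2)), (74, np.float64(28.4)), (78, np.float64(31.3)), (82, np.float64(31.4)), (86, np.float64(31.4)), (90, np.float64(34.6)), (94, np.float64(35.9)), (98, np.float64(35.9))]
wrist 135 [(46, np.float64(13.8)), (50, np.float64(22.5)), (54, np.float64(24.4)), (58, np.float64(24.7)), (62, np.float64(26.0)), (66, np.float64(26.8)), (70, np.float64(28.3)), (74, np.float64(29.4)), (78, np.float64(30.4)), (82, np.float64(30.3)), (86, np.float64(30.5)), (90, np.float64(31.6)), (94, np.float64(31.1)), (98, np.float64(31.3))]
```

The wedge is broken: the outer cup stayed on the bench with its rim at ~63, and the inner cup is lifted and upright, offset ~1 mm towards (+x,-y). I correct that and lower gently.

play_rows --moves '[[[-0.03, 0, 0, 0, -0.006, 0, 55], [0, 0, 0, 0, 0, 0.03, 55], [0, 0, 0, 0, 0, 0.03, 55], [0, 0, 0, 0, 0, 0, 55], [0, 0, 0, 0, 0, 0, 55]]]'

```text
time: 30.3
tool_pos: [0.4725, -0.3339, 0.075]
tcp_rot: [-2.744, -1.404, 0.046]
wrist_force: [-0.7, 0.0, -1.9]
width: 0.709
grip_force: 54.6
```

```bash
cat > rel.py <<'E'
from m import *
s=bot.read_state();print(s['time'],s['tool_pos'].round(4),s['wrist_force'].round(1),s['torque'].round(2))
c=snap('wrist');w=fish(c).reshape(-1,3);x,y=.4735,-.3337;res=[]
import tilt;T=tilt.tilt('wrist',.4738,-.3335,.088);print(T);top=float(T[3])/1000
for z0,z1 in((.052,.0605),(top-.009,top-.002)):
    d=w[:,:2]-[x,y];r=np.hypot(*d.T);a=np.degrees(np.arctan2(d[:,1],d[:,0]))
    m=(w[:,2]>z0)&(w[:,2]<z1)&(abs(r-.032)<.003)&(a>-25)&(a<75);q=w[m]
    f=lambda p:np.hypot(q[:,0]-p[0],q[:,1]-p[1])-.032
    o=least_squares(f,[x,y],loss='soft_l1',f_scale=.0004);res.append(o.x);print(len(q),o.x.round(4),np.abs(o.fun).mean().round(5))
d=(res[1]-res[0]);M=Ro.from_rotvec(s['tcp_rot']).as_matrix();print('inner-outer world mm',(d*1000).round(1),'tool',(M.T@[*d,0]*1000).round(1))
E
python3 rel.py
```

```text
30.3 [ 0.4725 -0.3339  0.075 ] [-0.7  0.  -1.9] [-0.06  0.    0.02]
('wrist', 36, 'mean', np.float64(86.3), 'amp mm at r', np.float64(0.08), 'high azimuth', np.float64(94.0))
288 [ 0.4719 -0.3342] 0.00019
406 [ 0.4721 -0.3341] 0.00037
inner-outer world mm [0.2 0. ] tool [ 0.1  0.2 -0. ]
```

play_rows --moves '[[[0, 0, 0, 0, 0, 0.02, 55], [0, 0, 0, 0, 0, 0.015, 55], [0, 0, 0, 0, 0, 0, 55], [0, 0, 0, 0, 0, 0, 55], [0, 0, 0, 0, 0, 0, 55]]]'

```text
time: 30.77
tool_pos: [0.4735, -0.3346, 0.0738]
tcp_rot: [-2.747, -1.405, 0.044]
wrist_force: [-1.1, 1.6, 7.0]
width: 0.709
grip_force: 55.7
```

```bash
python3 rel.py
```

```text
30.7667 [ 0.4735 -0.3346  0.0738] [-1.1  1.6  7. ] [ 0.18  0.34 -0.02]
('wrist', 36, 'mean', np.float64(85.1), 'amp mm at r', np.float64(0.23), 'high azimuth', np.float64(22.0))
313 [ 0.4726 -0.3346] 0.00024
418 [ 0.473  -0.3348] 0.00029
inner-outer world mm [ 0.4 -0.1] tool [ 0.1  0.4 -0. ]
```

Run:
```python
from m import *
c=dict(np.load('wrist.npz'));w=fish(c).reshape(-1,3)
for nm,x,y,lo,hi in(('outer',.4726,-.3346,.050,.0675),('inner',.473,-.3348,.076,.095)):
    d=w[:,:2]-[x,y];r=np.hypot(*d.T);a=np.degrees(np.arctan2(d[:,1],d[:,0]))
    m=(a>-25)&(a<75)&(abs(r-.032)<.0009)&(w[:,2]>lo)&(w[:,2]<hi);z=w[m,2]*1000
    print(nm,len(z),np.histogram(z,bins=np.arange(lo*1000,hi*1000+1,1)))
```

```text
outer 540 (array([ 25,  28,  28,  38,  31,  37,  40,  27,  37,  45,  61, 111,  29,
         2,   0,   0,   0,   1]), array([50., 51., 52., 53., 54., 55., 56., 57., 58., 59., 60., 61., 62.,
       63., 64., 65., 66., 67., 68.]))
inner 680 (array([ 52,  53,  44,  56,  53,  59,  73, 150,  87,  15,   4,   5,   8,
         0,   5,   4,   3,   4,   5]), array([76., 77., 78., 79., 80., 81., 82., 83., 84., 85., 86., 87., 88.,
       89., 90., 91., 92., 93., 94., 95.]))
```

play_rows --moves '[[[0, 0, 0.1, 0, 0, 0.005, 55], [0, 0, -0.2, 0, -0.003, 0.005, 55], [0, 0, 0.2, 0, 0, 0.005, 55], [0, 0, -0.2, 0, -0.003, 0.005, 55], [0, 0, 0.1, 0, 0, 0, 55]]]'

```text
time: 31.23
tool_pos: [0.4744, -0.3354, 0.0735]
tcp_rot: [-2.747, -1.412, 0.042]
wrist_force: [0.5, 1.2, 11.0]
width: 0.709
grip_force: 56.3
```

```bash
python3 rel.py
```

```text
31.2333 [ 0.4744 -0.3354  0.0735] [ 0.5  1.2 11. ] [0.11 0.02 0.07]
('wrist', 36, 'mean', np.float64(84.9), 'amp mm at r', np.float64(0.43), 'high azimuth', np.float64(21.0))
316 [ 0.4738 -0.3354] 0.00022
424 [ 0.4739 -0.3354] 0.00029
inner-outer world mm [0.1 0. ] tool [ 0.1  0.1 -0. ]
```

The gap between the rims is 22.2 mm where 20 is expected, and it feels springy although upright and centred. That suggests wall facets interfering, so I test different relative yaws: lift 4 mm, twist 4°, lower to the same commanded depth and compare the force.

play_rows --moves '[[[0, 0, 0, 0, -0.005, -0.04, 55], [0, 0, 0.14, 0, 0, 0, 55], [0, 0, 0, 0, 0, 0.04, 55], [0, 0, 0, 0, 0, 0, 55], [0, 0, 0, 0, 0, 0, 55]]]'

```text
time: 31.7
tool_pos: [0.4737, -0.3353, 0.073]
tcp_rot: [-2.798, -1.312, 0.046]
wrist_force: [-0.3, -1.2, 10.7]
width: 0.71
grip_force: 56.2
```

play_rows --moves '[[[0, 0, 0, 0, 0, -0.04, 55], [0, 0, 0.14, 0, 0, 0, 55], [0, 0, 0, 0, 0, 0.04, 55], [0, 0, 0, 0, 0, 0, 55], [0, 0, 0, 0, 0, 0, 55]]]'

```text
time: 32.12
tool_pos: [0.4723, -0.3341, 0.0729]
tcp_rot: [-2.839, -1.213, 0.051]
wrist_force: [-4.3, 1.9, 15.4]
width: 0.709
grip_force: 56.7
```

```bash
python3 rel.py; python3 fl.py
```

```text
32.1167 [ 0.4723 -0.3341  0.0729] [-4.3  1.9 15.4] [ 0.36  0.88 -0.02]
('wrist', 36, 'mean', np.float64(84.3), 'amp mm at r', np.float64(0.15), 'high azimuth', np.float64(-103.0))
321 [ 0.4712 -0.3342] 0.0002
447 [ 0.4716 -0.3341] 0.0003
inner-outer world mm [0.5 0.1] tool [ 0.4  0.3 -0. ]
32.1667 [ 0.4723 -0.3341  0.073 ]
('wrist', 36, 'mean', np.float64(84.3), 'amp mm at r', np.float64(0.22), 'high azimuth', np.float64(-99.0))
rim ctr 0.4725 -0.3333 in tool mm [ 0.7 -0.9 -7. ]
floor slope [-0.009 -0.011] tilt deg 0.8 high az -129.0 z mm 41.0 1789
bench z mm -0.5
```

play_rows --moves '[[[0, 0, 0, -0.005, -0.005, -0.04, 55], [0, 0, 0.1, 0, 0, 0, 55], [0, 0, 0, 0, 0, 0.04, 55], [0, 0, 0, 0, 0, 0, 55], [0, 0, 0, 0, 0, 0, 55]]]'

```text
time: 32.63
tool_pos: [0.4713, -0.3338, 0.0729]
tcp_rot: [-2.868, -1.142, 0.054]
wrist_force: [-4.4, 2.3, 16.7]
width: 0.708
grip_force: 56.9
```

```bash
python3 rel.py
```

```text
32.6333 [ 0.4713 -0.3338  0.0729] [-4.4  2.3 16.7] [ 0.6   1.02 -0.  ]
('wrist', 36, 'mean', np.float64(84.5), 'amp mm at r', np.float64(0.42), 'high azimuth', np.float64(-89.0))
178 [ 0.4702 -0.3339] 0.00018
434 [ 0.4707 -0.3338] 0.00027
inner-outer world mm [0.5 0.1] tool [ 0.4  0.3 -0. ]
```

play_rows --moves '[[[0, 0, 0, 0, 0, -0.04, 55], [0, 0, 0.1, 0, 0, 0, 55], [0, 0, 0, 0, 0, 0.04, 55], [0, 0, 0, 0, 0, 0, 55], [0, 0, 0, 0, 0, 0, 55]]]'

```text
time: 33.1
tool_pos: [0.4714, -0.3337, 0.0729]
tcp_rot: [-2.896, -1.07, 0.056]
wrist_force: [-5.5, 2.6, 18.7]
width: 0.709
grip_force: 56.9
```

```bash
python3 rel.py; python3 fl.py
```

```text
33.1 [ 0.4714 -0.3337  0.0729] [-5.5  2.6 18.7] [0.68 1.08 0.  ]
('wrist', 36, 'mean', np.float64(84.3), 'amp mm at r', np.float64(0.47), 'high azimuth', np.float64(-131.0))
162 [ 0.47   -0.3337] 0.00018
422 [ 0.4707 -0.3337] 0.00025
inner-outer world mm [ 0.7 -0. ] tool [ 0.5  0.5 -0. ]
33.15 [ 0.4713 -0.3337  0.0729]
('wrist', 36, 'mean', np.float64(84.3), 'amp mm at r', np.float64(0.56), 'high azimuth', np.float64(-85.0))
rim ctr 0.4716 -0.3329 in tool mm [ 0.6 -0.9 -7.1]
floor slope [-0.01  -0.013] tilt deg 0.9 high az -127.0 z mm 41.0 1772
bench z mm -0.5
```

It is now upright and within about 1.5 mm of the floor. More pressing only brings lateral drag, so I unload and release gently, then check.

play_rows --moves '[[[0, 0, 0, 0, 0, -0.02, 55], [0, 0, 0, 0, 0, -0.01, 55], [0, 0, 0, 0, 0, 0, 55], [0, 0, 0, 0, 0, 0, 60], [0, 0, 0, 0, 0, 0, 85]]]'

```text
time: 33.62
tool_pos: [0.4709, -0.3331, 0.0725]
tcp_rot: [-2.896, -1.067, 0.056]
wrist_force: [0.6, 1.0, 0.2]
width: 0.831
grip_force: 0.0
```

play_rows --moves '[[[0, 0, 0, 0, 0, 0, 85], [0, 0, 0, 0, 0, 0, 85], [0, 0, 0, 0, 0, -0.1, 85], [0, 0, 0, 0, 0, -0.3, 85], [-0.06, 0, 0, 0, 0, -0.4, 85]]]'

```text
time: 34.03
tool_pos: [0.4733, -0.335, 0.15]
tcp_rot: [-2.917, -1.074, 0.047]
wrist_force: [1.2, -1.0, 0.7]
width: 0.994
grip_force: 0.0
```

play_rows --moves '[[[-0.06, 0, 0, 0, 0, 0, 85], [0, 0, 0, 0, 0, 0, 85], [0, 0, 0, 0, 0, 0, 85]]]'

```text
time: 34.28
tool_pos: [0.4752, -0.3361, 0.1538]
tcp_rot: [2.945, 1.086, -0.024]
wrist_force: [-0.3, 0.6, 0.3]
width: 1.0
grip_force: 0.0
```

```bash
python3 fl.py; python3 -c "
from m import *
print(plan([.4965,.3345,.19],0))"
```

```text
34.2833 [ 0.4752 -0.3361  0.1538]
('wrist', 31, 'mean', np.float64(83.5), 'amp mm at r', np.float64(0.63), 'high azimuth', np.float64(-20.0))
rim ctr 0.4684 -0.3324 in tool mm [-1.7 -7.  73.8]
floor slope [ 0.024 -0.017] tilt deg 1.7 high az -36.0 z mm 41.0 1047
bench z mm -0.5
{'t': 34.33, 'pos': array([ 0.4747, -0.3358,  0.1525]), 'yawy': np.float64(-49.5), 'shift_mm': array([ 451. , -495.9,  -42.1]), 'tiltz': array([-0.015, -0.006, -1.   ]), 'q': array([-0.65,  0.16,  1.88, -0.02,  1.11,  0.22]), 'F': array([ 0.1,  0.6, -0.2]), 'g': 0.0, 'w': 84.6, 'turn_deg': np.float64(-49.5)}
```

The cups are nested with the rim at ~83 mm and under 2° of tilt, fully standing. Now the jar: rotate and travel.

play_rows --moves '[[[0, 0, -0.24, 0, 0, -0.2, 85], [0, 0, -0.24, 0, 0, -0.2, 85], [0, 0, -0.24, 0, 0, 0, 85], [0, 0, -0.24, 0, 0, 0, 85], [0, 0, -0.24, 0, 0, 0, 85]]]'

```text
time: 34.75
tool_pos: [0.4752, -0.3356, 0.1915]
tcp_rot: [-2.485, -1.913, 0.026]
wrist_force: [-0.5, 0.5, 0.2]
width: 0.998
grip_force: 0.0
```

play_rows --moves '[[[0, 0, -0.24, 0, 0, 0, 85], [0, 0, -0.24, 0, 0, 0, 85], [0, 0, 0, 0, 0, 0, 85], [0, 0, 0, 0, 0, 0, 85], [0, 0, 0, 0, 0, 0, 85]]]'

```text
time: 35.17
tool_pos: [0.4754, -0.3357, 0.1917]
tcp_rot: [-2.247, -2.186, 0.024]
wrist_force: [0.1, -0.0, 0.2]
width: 0.994
grip_force: 0.0
```

```bash
python3 -c "
from m import *
p=plan([.4965,.3345,.2],0);print(p)
M=Ro.from_rotvec(bot.read_state()['tcp_rot']).as_matrix();v=M.T@[0,0,-1];print('tilt fix rotvec units',(np.cross([0,0,1],v)/.5).round(3))"
```

```text
{'t': 35.17, 'pos': array([ 0.4754, -0.3357,  0.1917]), 'yawy': np.float64(-1.6), 'shift_mm': array([670.5,   2.5, -12.7]), 'tiltz': array([-0.016, -0.006, -1.   ]), 'q': array([-0.65,  0.12,  1.84, -0.02,  1.18, -0.62]), 'F': array([ 0.1, -0. ,  0.2]), 'g': 0.0, 'w': 84.9, 'turn_deg': np.float64(-1.6)}
tilt fix rotvec units [-0.031  0.013  0.   ]
```

play_rows --moves '[[[-0.031, 0.013, 0, 0.2, 0, -0.05, 85], [0, 0, 0, 0.4, 0, 0, 85], [0, 0, 0, 0.4, 0, 0, 85], [0, 0, 0, 0.4, 0, 0, 85], [0, 0, 0, 0.4, 0, 0, 85]]]'

```text
time: 35.58
tool_pos: [0.4799, -0.1546, 0.1973]
tcp_rot: [2.251, 2.189, 0.0]
wrist_force: [0.4, 0.5, 0.3]
width: 0.992
grip_force: 0.0
```

play_rows --moves '[[[0, 0, 0, 0.4, 0, 0, 85], [0, 0, 0, 0.4, 0, 0, 85], [0, 0, 0, 0.4, 0, 0, 85], [0, 0, 0, 0.4, 0, 0, 85], [0, 0, 0, 0.4, 0, 0, 85]]]'

```text
time: 36.0
tool_pos: [0.4847, 0.0457, 0.1972]
tcp_rot: [2.25, 2.189, 0.0]
wrist_force: [0.6, -0.3, 0.4]
width: 0.994
grip_force: 0.0
```

play_rows --moves '[[[0, 0, 0, 0.4, 0, 0, 85], [0, 0, 0, 0.4, 0, 0, 85], [0, 0, 0, 0.4, 0, 0, 85], [0, 0, 0, 0.4, 0, 0, 85], [0, 0, 0, 0.4, 0, 0, 85]]]'

```text
time: 36.42
tool_pos: [0.4897, 0.2458, 0.1968]
tcp_rot: [2.249, 2.19, -0.0]
wrist_force: [1.6, 0.2, -0.7]
width: 0.995
grip_force: 0.0
```

play_rows --moves '[[[0, 0, 0, 0.4, 0, 0, 85], [0, 0, 0, 0.4, 0, 0, 85], [0, 0, 0, 0.1, 0, 0, 85], [0, 0, 0, 0, 0, 0, 85], [0, 0, 0, 0, 0, 0, 85]]]'

```text
time: 36.83
tool_pos: [0.4919, 0.3337, 0.1962]
tcp_rot: [2.246, 2.193, -0.002]
wrist_force: [0.1, 0.0, -1.4]
width: 0.997
grip_force: 0.0
```

play_rows --moves '[[[0, 0, 0, 0, 0, 0, 85], [0, 0, 0, 0, 0, 0, 85]]]'

```text
time: 37.0
tool_pos: [0.4924, 0.3321, 0.1966]
tcp_rot: [2.249, 2.19, -0.001]
wrist_force: [1.4, -0.3, -0.7]
width: 0.991
grip_force: 0.0
```

```bash
cat > jar.py <<'E'
from m import *
def jar(c,P,x,y,zt,hw=.045):
    w=P.reshape(-1,3);im=c['image'].reshape(-1,3).astype(int)
    m=(np.hypot(w[:,0]-x,w[:,1]-y)<hw)&(abs(w[:,2]-zt)<.005);q=w[m]
    e=cv2.minEnclosingCircle((q[:,:2]*1000).astype(np.float32));h=cv2.convexHull((q[:,:2]*1000).astype(np.float32))[:,0]
    ctr=circ(np.c_[h,h[:,0]]/1000,.030)[0]*1000
    s=q[im[m].min(1)>140][:,:2]*1000
    d=s.mean(0)-ctr; ev=np.linalg.eigh(np.cov(s.T))[1][:,1]; ev*=np.sign(ev@d)
    print('n',len(q),'z',np.median(q[:,2]).round(4),'enc',np.round(e[0],1),round(e[1],1),'ctr',ctr.round(1),'strip n',len(s),'r',np.hypot(*d).round(1),'az',np.degrees(np.arctan2(d[1],d[0])).round(1),'pca az',np.degrees(np.arctan2(ev[1],ev[0])).round(1))
E
python3 - <<'E'
from jar import *
print(plan([.4965,.3345,.055],0))
c=snap('wrist');jar(c,fish(c),.4965,.3345,.096)
E
```

```text
{'t': 37.0, 'pos': array([0.4924, 0.3321, 0.1966]), 'yawy': np.float64(-1.5), 'shift_mm': array([  2.8,   3.8, 141.6]), 'tiltz': array([ 0.001, -0.002, -1.   ]), 'q': array([ 0.55,  0.14,  1.82, -0.  ,  1.18,  0.58]), 'F': array([ 1.4, -0.3, -0.7]), 'g': 0.0, 'w': 84.6, 'turn_deg': np.float64(-1.5)}
n 3523 z 0.0957 enc [494.9 337.8] 30.2 ctr [495.2 337.4] strip n 376 r 20.7 az 100.8 pca az 100.2
```

play_rows --moves '[[[0, 0, 0, 0.04, 0.03, 0.2, 85], [0, 0, 0, 0, 0, 0.35, 85], [0, 0, 0, 0, 0, 0.35, 85], [0, 0, 0, 0, 0, 0.35, 85], [0, 0, 0, 0, 0, 0.15, 85]]]'

```text
time: 37.47
tool_pos: [0.493, 0.3342, 0.0521]
tcp_rot: [2.25, 2.191, -0.01]
wrist_force: [-0.2, -0.3, -1.0]
width: 0.994
grip_force: 0.0
```

play_rows --newtons 35 --moves '[[[0, 0, 0, 0, 0, 0.06, 85], [0, 0, 0, 0, 0, 0, 85], [0, 0, 0, 0, 0, 0, 52], [0, 0, 0, 0, 0, 0, 52], [0, 0, 0, 0, 0, 0, 52]]]'

```text
time: 37.88
tool_pos: [0.4972, 0.3382, 0.0533]
tcp_rot: [2.247, 2.191, 0.006]
wrist_force: [-1.6, -0.6, 3.7]
width: 0.694
grip_force: 37.8
```

play_rows --moves '[[[0, 0, 0, 0, 0, 0, 52], [0, 0, 0, 0, 0, 0, 52], [0, 0, 0, 0, 0, 0, 52]]]'

```text
time: 38.13
tool_pos: [0.4972, 0.3383, 0.0533]
tcp_rot: [2.246, 2.192, 0.006]
wrist_force: [-1.1, -2.0, 6.5]
width: 0.695
grip_force: 38.1
```

Run:
```python
from jar import *
print(plan([.5428,-.0135,.2]))
c=snap('wrist');jar(c,fish(c),.4965,.336,.096,.034)
```

```text
{'t': 38.13, 'pos': array([0.4972, 0.3383, 0.0533]), 'yawy': np.float64(-1.4), 'shift_mm': array([-350.6,   54.9, -146.5]), 'tiltz': array([ 0.005,  0.   , -1.   ]), 'q': array([ 0.56,  0.29,  1.92, -0.  ,  0.92,  0.58]), 'F': array([-1.1, -2. ,  6.5]), 'g': 38.1, 'w': 59.4}
n 11604 z 0.0957 enc [496.6 341.2] 32.7 ctr [496.  338.5] strip n 1408 r 18.6 az 101.7 pca az 104.8
```

play_rows --moves '[[[0, 0, 0, 0, 0, -0.05, 52], [0, 0, 0, 0, 0, -0.15, 52], [0, 0, 0, 0, 0, -0.3, 52], [0, 0, 0, 0, 0, -0.3, 52], [0, 0, 0, 0, 0, -0.25, 52]]]'

```text
time: 38.6
tool_pos: [0.4952, 0.3375, 0.157]
tcp_rot: [2.247, 2.193, -0.0]
wrist_force: [1.7, 0.4, -3.2]
width: 0.695
grip_force: 39.4
```

play_rows --moves '[[[0, 0, -0.12, 0, 0, -0.1, 52], [0, 0, -0.235, 0, 0, 0, 52], [0, 0, -0.235, 0, 0, 0, 52], [0, 0, -0.235, 0, 0, 0, 52], [0, 0, -0.235, 0, 0, 0, 52]]]'

```text
time: 39.02
tool_pos: [0.4949, 0.3374, 0.1655]
tcp_rot: [1.586, 2.709, -0.002]
wrist_force: [0.2, -0.1, -3.9]
width: 0.693
grip_force: 39.5
```

play_rows --moves '[[[0, 0, -0.235, 0, 0, 0, 52], [0, 0, -0.235, 0, 0, 0, 52], [0, 0, -0.235, 0, 0, 0, 52], [0, 0, -0.235, 0, 0, 0, 52], [0, 0, -0.235, 0, 0, 0, 52]]]'

```text
time: 39.43
tool_pos: [0.4948, 0.3373, 0.1652]
tcp_rot: [0.734, 3.053, -0.003]
wrist_force: [0.4, 0.2, -3.8]
width: 0.696
grip_force: 39.5
```

play_rows --moves '[[[0, 0, -0.235, 0, 0, 0, 52], [0, 0, -0.235, 0, 0, 0, 52], [0, 0, -0.235, 0, 0, 0, 52], [0, 0, -0.235, 0, 0, 0, 52], [0, 0, -0.235, 0, 0, 0, 52]]]'

```text
time: 39.85
tool_pos: [0.4949, 0.3373, 0.1652]
tcp_rot: [-0.182, 3.136, -0.004]
wrist_force: [-0.9, 1.2, -4.0]
width: 0.698
grip_force: 39.4
```

play_rows --moves '[[[0, 0, -0.12, 0, 0, 0, 52], [0, 0, 0, 0, 0, 0, 52], [0, 0, 0, 0, 0, 0, 52], [0, 0, 0, 0, 0, 0, 52]]]'

```text
time: 40.18
tool_pos: [0.4952, 0.3375, 0.1655]
tcp_rot: [-0.264, 3.129, -0.003]
wrist_force: [-0.2, -0.8, -4.2]
width: 0.694
grip_force: 39.4
```

Run:
```python
from jar import *
p=plan([.5428,-.0135,.165]);print(p)
c=snap('wrist');s=bot.read_state();P=fish(c);z=s['tool_pos'][2]+.0425
jar(c,P,*s['tool_pos'][:2],z,.032)
c=snap('top');jar(c,cloud(c),*s['tool_pos'][:2],z,.034)
```

```text
{'t': 40.18, 'pos': array([0.4952, 0.3375, 0.1655]), 'yawy': np.float64(99.6), 'shift_mm': array([  11.8, -354. ,    1.2]), 'tiltz': array([ 0.001, -0.002, -1.   ]), 'q': array([ 0.56,  0.17,  1.84, -0.  ,  1.13, -1.18]), 'F': array([-0.2, -0.8, -4.2]), 'g': 39.4, 'w': 59.3}
n 11448 z 0.2079 enc [495.3 337.6] 32.0 ctr [495.2 337.9] strip n 1418 r 18.7 az -157.2 pca az -157.1
n 146 z 0.2075 enc [497.  335.5] 30.1 ctr [497.7 336.6] strip n 0 r nan az nan pca az nanjar.py:8: RuntimeWarning: Mean of empty slice.
  d=s.mean(0)-ctr; ev=np.linalg.eigh(np.cov(s.T))[1][:,1]; ev*=np.sign(ev@d)
  ret = um.true_divide(
  avg = a.mean(axis, **keepdims_kw)
jar.py:8: RuntimeWarning: Degrees of freedom <= 0 for slice
  d=s.mean(0)-ctr; ev=np.linalg.eigh(np.cov(s.T))[1][:,1]; ev*=np.sign(ev@d)
  c *= np.true_divide(1, fact)
  c *= np.true_divide(1, fact)
```

The label is at -157.2° against a target of -157.0°, and the jar is centred in the grip. Moving over the stand.

play_rows --moves '[[[0, 0, 0, 0.01, -0.15, 0, 52], [0, 0, 0, 0.01, -0.3, 0, 52], [0, 0, 0, 0.01, -0.4, 0, 52], [0, 0, 0, 0.01, -0.4, 0, 52], [0, 0, 0, 0.01, -0.4, 0, 52]]]'

```text
time: 40.7
tool_pos: [0.5182, 0.1722, 0.1662]
tcp_rot: [-0.267, 3.128, -0.003]
wrist_force: [0.9, -0.1, -4.1]
width: 0.695
grip_force: 39.6
```

play_rows --moves '[[[0, 0, 0, 0.01, -0.4, 0, 52], [0, 0, 0, 0.01, -0.4, 0, 52], [0, 0, 0, 0.01, -0.4, 0, 52], [0, 0, 0, 0.01, -0.4, 0, 52], [0, 0, 0, 0.01, -0.29, 0, 52]]]'

```text
time: 41.12
tool_pos: [0.5453, -0.0168, 0.1668]
tcp_rot: [-0.263, 3.128, -0.005]
wrist_force: [0.6, 0.3, -4.1]
width: 0.697
grip_force: 39.6
```

play_rows --moves '[[[0, 0, 0, 0, 0, 0, 52], [0, 0, 0, 0, 0, 0, 52], [0, 0, 0, 0, 0, 0, 52], [0, 0, 0, 0, 0, 0, 52]]]'

```text
time: 41.45
tool_pos: [0.5451, -0.0122, 0.1663]
tcp_rot: [-0.267, 3.129, -0.002]
wrist_force: [-0.4, -0.4, -3.6]
width: 0.697
grip_force: 40.2
```

```bash
cat > st.py <<'E'
from jar import *
print(plan([.5428,-.0135,.063]))
c=snap('wrist');s=bot.read_state();M=Ro.from_rotvec(s['tcp_rot']).as_matrix();P=fish(c);z=s['tool_pos'][2]+.0425
jar(c,P,*s['tool_pos'][:2],z,.034)
for n in('wrist','scene','top'):
    if n!='wrist': c=snap(n);P=cloud(c)
    w=P.reshape(-1,3)
    b=w[(abs(w[:,2]-.1015)<.003)&(np.hypot(w[:,0]-.435,w[:,1]+.059)<.07)]
    if len(b)>50:
        r=cv2.minAreaRect((b[:,:2]*1000).astype(np.float32));print(n,'block',np.round(r[0],1),np.round(r[1],1),round(r[2],1),len(b))
    m=(abs(w[:,2]-.008)<.0025)&(np.hypot(w[:,0]-.5428,w[:,1]+.0135)<.05);im=c['image'].reshape(-1,3)
    m&=im.min(1)>110
    q=w[m]
    if len(q)>30:
        # outer edge of disc: farthest per sector
        x,y=.5428,-.0135
        for _ in range(4):
            d=q[:,:2]-[x,y];r=np.hypot(*d.T);k=(np.arctan2(d[:,1],d[:,0])//.175).astype(int)
            e=np.array([q[k==i][np.argmax(r[k==i])] for i in np.unique(k)]);x,y=circ(e,.043)[0]
        print(n,'disc',len(q),len(e),x.round(4),y.round(4))
E
python3 st.py
```

```text
{'t': 41.45, 'pos': array([ 0.5451, -0.0122,  0.1663]), 'yawy': np.float64(99.8), 'shift_mm': array([  2.6,  -0.7, 103.3]), 'tiltz': array([ 0.001, -0.001, -1.   ]), 'q': array([-0.07,  0.07,  1.95, -0.  ,  1.12, -1.81]), 'F': array([-0.4, -0.4, -3.6]), 'g': 40.2, 'w': 59.5}
n 11685 z 0.2087 enc [542.  -12.5] 33.2 ctr [544.7 -11.4] strip n 1422 r 18.6 az -154.7 pca az -151.2
wrist block [434.8 -57.1] [57.6 83.3] 23.0 8957
wrist disc 3415 36 0.5393 -0.0118
scene block [437.2 -64.1] [59.5 73.3] 22.3 362
scene disc 152 17 0.5412 -0.0125
top block [435.2 -59.2] [56.8 83.4] 23.4 826
top disc 73 9 0.544 -0.014
```

play_rows --moves '[[[0, 0, 0, 0.02, 0.004, 0.1, 52], [0, 0, 0, 0, 0, 0.25, 52], [0, 0, 0, 0, 0, 0.3, 52], [0, 0, 0, 0, 0, 0.2, 52], [0, 0, 0, 0, 0, 0.1, 52]]]'

```text
time: 42.02
tool_pos: [0.5403, -0.0122, 0.0674]
tcp_rot: [0.268, -3.126, 0.001]
wrist_force: [-2.1, 0.6, -3.6]
width: 0.694
grip_force: 40.1
```

play_rows --moves '[[[0, 0, 0, 0, 0, 0, 52], [0, 0, 0, 0, 0, 0, 52], [0, 0, 0, 0, 0, 0, 52], [0, 0, 0, 0, 0, 0, 52]]]'

```text
time: 42.35
tool_pos: [0.5454, -0.0131, 0.0734]
tcp_rot: [-0.266, 3.125, -0.004]
wrist_force: [0.0, 0.2, -4.5]
width: 0.695
grip_force: 40.1
```

```bash
sed -i 's/z,.034)/z,.0305)/' st.py; python3 st.py
```

```text
{'t': 42.35, 'pos': array([ 0.5454, -0.0131,  0.0734]), 'yawy': np.float64(99.7), 'shift_mm': array([ 2.7,  0. , 10.4]), 'tiltz': array([ 0.006, -0.002, -1.   ]), 'q': array([-0.07,  0.17,  2.03, -0.  ,  0.93, -1.81]), 'F': array([ 0. ,  0.2, -4.5]), 'g': 40.1, 'w': 59.3}
n 11265 z 0.1158 enc [545.3 -13.1] 30.5 ctr [545.5 -12.9] strip n 1407 r 18.9 az -158.3 pca az -156.9
wrist block [438.3 -55.3] [50.  83.4] 22.8 15785
wrist disc 4069 25 0.5422 -0.0116
scene block [435.5 -58.7] [58.9 85.9] 23.9 460
scene disc 33 6 0.545 -0.0151
top block [435.3 -59. ] [57.6 82.7] 22.7 844
top disc 32 7 0.5444 -0.0137
```

play_rows --moves '[[[0, 0, 0, 0, 0, 0, 52], [0, 0, 0, 0, 0, 0, 52], [0, 0, 0, 0, 0, 0, 52], [0, 0, 0, 0, 0, 0, 52], [0, 0, 0, 0, 0, 0, 52]]]'

```text
time: 42.92
tool_pos: [0.5435, -0.0131, 0.0714]
tcp_rot: [-0.266, 3.129, -0.003]
wrist_force: [-0.4, 0.9, -4.0]
width: 0.697
grip_force: 40.1
```

play_rows --moves '[[[0, 0, 0, 0, 0, 0, 52], [0, 0, 0, 0, 0, 0, 52]]]'

```text
time: 43.08
tool_pos: [0.5436, -0.013, 0.0714]
tcp_rot: [-0.266, 3.129, -0.003]
wrist_force: [0.6, -0.6, -4.0]
width: 0.698
grip_force: 40.1
```

```bash
python3 st.py
```

```text
{'t': 43.08, 'pos': array([ 0.5436, -0.013 ,  0.0714]), 'yawy': np.float64(99.7), 'shift_mm': array([ 0.8, -0.3,  8.4]), 'tiltz': array([ 0.002, -0.002, -1.   ]), 'q': array([-0.07,  0.17,  2.03, -0.  ,  0.93, -1.81]), 'F': array([ 0.6, -0.6, -4. ]), 'g': 40.1, 'w': 59.6}
n 11278 z 0.1138 enc [543.6 -13. ] 30.5 ctr [543.8 -12.8] strip n 1416 r 18.9 az -157.8 pca az -156.9
wrist block [437.8 -55.5] [51.6 83.5] 22.2 16841
wrist disc 3769 24 0.5422 -0.0114
scene block [434.7 -58.4] [60.2 85.1] 23.2 465
top block [435.2 -59. ] [57.3 83.3] 22.9 835
top disc 32 7 0.5439 -0.0131
```

play_rows --moves '[[[0, 0, 0, 0.01, 0.005, 0.02, 52], [0, 0, 0, 0, 0, 0.03, 52], [0, 0, 0, 0, 0, 0.02, 52], [0, 0, 0, 0, 0, 0, 52], [0, 0, 0, 0, 0, 0, 52]]]'

```text
time: 43.65
tool_pos: [0.5422, -0.0127, 0.064]
tcp_rot: [-0.266, 3.129, -0.002]
wrist_force: [1.0, -0.3, -3.7]
width: 0.696
grip_force: 40.1
```

play_rows --moves '[[[0, 0, 0, 0, 0, 0.01, 52], [0, 0, 0, 0, 0, 0.01, 52], [0, 0, 0, 0, 0, 0, 52], [0, 0, 0, 0, 0, 0, 52]]]'

```text
time: 43.98
tool_pos: [0.5425, -0.0127, 0.0624]
tcp_rot: [-0.266, 3.129, -0.003]
wrist_force: [-0.6, -0.6, -3.3]
width: 0.695
grip_force: 40.1
```

play_rows --moves '[[[0, 0, 0, 0, 0, 0.008, 52], [0, 0, 0, 0, 0, 0, 52], [0, 0, 0, 0, 0, 0, 52]]]'

```text
time: 44.23
tool_pos: [0.5426, -0.0127, 0.0616]
tcp_rot: [-0.266, 3.129, -0.003]
wrist_force: [-0.6, 0.8, -4.2]
width: 0.691
grip_force: 40.1
```

play_rows --moves '[[[0, 0, 0, 0, 0, 0.008, 52], [0, 0, 0, 0, 0, 0, 52], [0, 0, 0, 0, 0, 0, 52]]]'

```text
time: 44.48
tool_pos: [0.5429, -0.0127, 0.0615]
tcp_rot: [-0.266, 3.128, -0.003]
wrist_force: [-2.5, 0.3, 2.1]
width: 0.696
grip_force: 40.4
```

Contact is felt (about 6 N on the stand). Releasing and withdrawing upwards.

play_rows --newtons 20 --moves '[[[0, 0, 0, 0, 0, 0, 64], [0, 0, 0, 0, 0, 0, 70], [0, 0, 0, 0, 0, 0, 85], [0, 0, 0, 0, 0, 0, 85], [0, 0, 0, 0, 0, 0, 85]]]'

```text
time: 44.9
tool_pos: [0.5428, -0.0127, 0.061]
tcp_rot: [-0.266, 3.128, -0.003]
wrist_force: [1.1, -0.2, 0.3]
width: 0.994
grip_force: 0.0
```

play_rows --moves '[[[0, 0, 0, 0, 0, -0.1, 85], [0, 0, 0, 0, 0, -0.2, 85], [0, 0, 0, 0, 0, -0.3, 85], [0, 0, 0, 0, 0, -0.4, 85], [0, 0, 0, 0, 0, -0.3, 85]]]'

```text
time: 45.32
tool_pos: [0.5427, -0.0125, 0.194]
tcp_rot: [-0.266, 3.127, -0.003]
wrist_force: [0.8, 0.1, -0.1]
width: 0.995
grip_force: 0.0
```

play_rows --moves '[[[0, 0, 0, 0, 0, 0, 85], [0, 0, 0, 0, 0, 0, 85], [0, 0, 0, 0, 0, 0, 85], [0, 0, 0, 0, 0, 0, 85]]]'

```text
time: 45.65
tool_pos: [0.541, -0.0124, 0.1893]
tcp_rot: [0.266, -3.129, 0.002]
wrist_force: [0.3, 0.1, -0.0]
width: 0.995
grip_force: 0.0
```

Run:
```python
from jar import *; import tilt
print(plan([.4737,-.333,.2]))
c=snap('wrist');P=fish(c);jar(c,P,.5428,-.0127,.104)
w=P.reshape(-1,3);b=w[(abs(w[:,2]-.1015)<.003)&(np.hypot(w[:,0]-.435,w[:,1]+.059)<.07)]
r=cv2.minAreaRect((b[:,:2]*1000).astype(np.float32));print('block',np.round(r[0],1),np.round(r[1],1),round(r[2],1))
l=w[(np.hypot(w[:,0]-.5425,w[:,1]+.0125)<.026)&(abs(w[:,2]-.104)<.006)];A=np.c_[l[:,:2]-l[:,:2].mean(0),np.ones(len(l))];print('lid slope,z',np.linalg.lstsq(A,l[:,2],rcond=None)[0].round(4))
c=snap('top');jar(c,cloud(c),.5428,-.0135,.104);print(tilt.tilt('top',.472,-.3345,.083))
snap('scene');print(tilt.tilt('scene',.4705,-.333,.083));save(dict(np.load('scene.npz')),'end.png')
```

```text
{'t': 45.65, 'pos': array([ 0.541 , -0.0124,  0.1893]), 'yawy': np.float64(99.7), 'shift_mm': array([ 120.5, -304.6,  -10.2]), 'tiltz': array([-0.001, -0.001, -1.   ]), 'q': array([-0.07,  0.04,  1.94, -0.  ,  1.16, -1.81]), 'F': array([ 0.3,  0.1, -0. ]), 'g': 0.0, 'w': 84.9}
n 3800 z 0.1037 enc [543.9 -13.6] 30.2 ctr [543.9 -13.2] strip n 361 r 19.2 az -156.4 pca az -155.9
block [434.8 -56.9] [58.  83.6] 22.9
lid slope,z [-0.0135 -0.0046  0.1038]Traceback (most recent call last):
  File "<stdin>", line 7, in <module>
  File "jar.py", line 5, in jar
    e=cv2.minEnclosingCircle((q[:,:2]*1000).astype(np.float32));h=cv2.convexHull((q[:,:2]*1000).astype(np.float32))[:,0]
                                                                  ~~~~~~~~~~~~~~~~~~~~~~~~~~~~~~~~~~~~~~~~~~~~~~~~~^^^^^
TypeError: 'NoneType' object is not subscriptable
```

Run:
```python
from jar import *; import tilt,prof
for n in('top','scene'):
    c=snap(n);w=cloud(c).reshape(-1,3)
    q=w[(np.hypot(w[:,0]-.4725,w[:,1]+.334)<.045)&(w[:,2]>.076)&(w[:,2]<.1)];x,y=circ(q,.0307)[0];print(n,x.round(4),y.round(4),len(q))
    print(tilt.tilt(n,x,y,.083),tilt.tilt(n,.3326,-.177,.062))
save(c,'end.png')
```

```text
top 0.4685 -0.3342 114
('top', 29, 'mean', np.float64(81.8), 'amp mm at r', np.float64(0.57), 'high azimuth', np.float64(-54.0)) ('top', 10, 'mean', np.float64(59.0), 'amp mm at r', np.float64(1.56), 'high azimuth', np.float64(-105.0))
scene 0.4686 -0.3332 171
('scene', 30, 'mean', np.float64(83.3), 'amp mm at r', np.float64(0.84), 'high azimuth', np.float64(-62.0)) ('scene', 30, 'mean', np.float64(61.0), 'amp mm at r', np.float64(0.43), 'high azimuth', np.float64(54.0))
```

View pics/end.png

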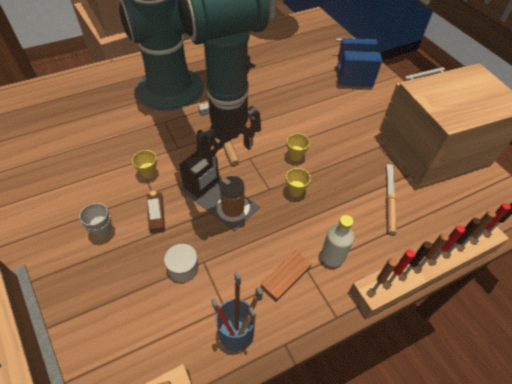

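The final view shows the jar upright on the stand at (232,195), the cups nested at (95,220), and the other things where they were. The arm is clear, so I hand in.

```bash
python3 -c "
from h import *
print(bot.finish_job())"
```

```text
the job is handed in; nothing more can be done
None
```

I handed the job in at about 46 s: the jar stands upright on the round stand, but the stand cup may not be fully down in the bench cup: its rim reads about 1.5–2 mm high with roughly 1° of tilt. The jar is within about 2 mm of the stand's centre, with its label within about 1° of facing the scanner window.

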